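Load and gauge the kimchi lid weights

TASK

Put every brown ceramic lid weight on the cart knob up into a pocket of the white press tray, fully home. When all are in, check them one at a time from the tallest to the lowest: lower the bridge gauge astride the weight until both its legs stand on the tray and its sprung foot rests on the middle of the knob, and hold it so for a second. Then hang the gauge by its handle on both prongs of the hook, with the weights still in their pockets and the chopsticks and scraper left alone.

Things in the scene. Friction and masses are not known exactly. Their poses are not given: they have to be found in the camera images.
- tray: white plastic press tray, a slab 130 (its x) x 330 (its y) x 20 mm, fixed; origin under its centre, z up. Four round pockets, 65 mm across and 8 mm deep, in a row along its y
- tray_hole0 (a point): centre of the mouth of tray pocket 0 (at y = 123 mm of the tray), level with the tray's top; pocket floor 8 mm lower
- tray_hole1 (a point): centre of the mouth of tray pocket 1 (at y = 41 mm of the tray), level with the tray's top; pocket floor 8 mm lower
- tray_hole2 (a point): centre of the mouth of tray pocket 2 (at y = -41 mm of the tray), level with the tray's top; pocket floor 8 mm lower
- tray_hole3 (a point): centre of the mouth of tray pocket 3 (at y = -123 mm of the tray), level with the tray's top; pocket floor 8 mm lower
- weight_tallest: brown ceramic lid weight, the tallest of the set of four (may be absent): a disc 60 mm across and 38 mm thick with a knob 22 mm across and 20 mm tall on top, 58 mm in all, 280 g; origin at the centre of its underside, z up through the knob
- weight_tall: brown ceramic lid weight, the second tallest of the set of four (may be absent): a disc 60 mm across and 30 mm thick with a knob 22 mm across and 20 mm tall on top, 50 mm in all, 220 g; origin at the centre of its underside, z up through the knob
- weight_low: brown ceramic lid weight, the second lowest of the set of four (may be absent): a disc 60 mm across and 22 mm thick with a knob 22 mm across and 20 mm tall on top, 42 mm in all, 165 g; origin at the centre of its underside, z up through the knob
- weight_lowest: brown ceramic lid weight, the lowest of the set of four (may be absent): a disc 60 mm across and 14 mm thick with a knob 22 mm across and 20 mm tall on top, 34 mm in all, 110 g; origin at the centre of its underside, z up through the knob
- gauge: bridge height gauge, loose, about 350 g, 156 mm tall: crossbar 112 mm along its y on two dark legs (24 x 12 mm, at y = +-50 mm, 88 mm clear between, crossbar's underside 75 mm up); above it a black handle bar 10 mm thick (x), 12 mm high, 108 mm long (y) on uprights at y = +-50 mm. Origin between the leg soles, z up. Stands on its legs at the start
- handle (a point): centre of the gauge's handle bar, 150 mm above the leg soles; the opening under the bar is 92 mm wide and 55 mm high
- foot_sole (a point): underside of the gauge's sprung foot, a steel pad 18 mm across on a rod in the middle of the crossbar; 10 mm above the leg soles at rest
- gauge_foot (a joint): how far the sprung foot is pushed up, in m, 0 at rest, 0.042 at most, about 1 to 2.5 N; with the legs on the tray, height above the tray's top = 10 mm + this. A seated weight should read 40 (tallest), 32 (tall), 24 (low) or 16 mm (lowest)
- hook: twin hook stand, fixed: an upright aluminium plate (face at x = +55 mm, 220 mm tall) with two steel prongs 8 mm thick at y = +-30 mm that run from it to its -x, 205 mm up, and turn up from x = -30 mm to tips at x = -46 mm, 16 mm above the prongs' upper side; 52 mm free between the prongs for fingers; origin on the cart top under the seat
- hook_seat (a point): midway between the prongs, level with their upper side (209 mm up), where the underside of the handle bar should rest; +x to the plate, the bar lies along y
- chopstick0: bystander: flat stainless chopstick, 220 mm along its y, 6 mm wide
- chopstick1: bystander: the other chopstick
- scraper: bystander: grey silicone scraper lying along its x
There are look-alikes about, which are no part of the job. What is shaped like the weight_tall but green or purple is not meant.

How it is judged:
By the outcome, as a careful person would: the job done as asked, in the order asked, and still so for the second after the job is handed in, with the robot touching nothing.
Of weight_tallest, weight_tall, weight_low, weight_lowest only 3 to 4 are there at a start; the rules pass over those that are not, and their reading is None.
At some moment in a run one of weight_tallest, weight_tall, weight_low, weight_lowest may be knocked a few centimetres aside while the robot is not near it.
It also fails if it takes over 210 s, if anything falls off the work surface, if the arm or the gripper's body presses on something with over 40 N, if the wrist force passes 120 N, or if a joint passes its speed limit or range.

ROBOT

A 6-joint arm with a two-finger parallel gripper is mounted at the origin on the work surface. World frame = base frame: x ahead of the robot, y to its left, z up, the work surface at z = 0. Lengths are in mm, angles in rad, forces in N, time in s.
With the tool pointing down it reaches from about 350 to 775 mm from the base axis. Payload 7.3 kg.
Tool frame: the origin (TCP) lies on the centre line of the jaws, within the pads' length; the fingertips stand 22 mm ahead of it and the grasp point (between the pads) lies 3 mm ahead of it (bot.finger_overhang is the distance from the TCP to the fingertips, in mm); y points along the fingers, z is the direction in which the jaws open and shut, and the axes are right-handed (so a half turn about y gives the same grasp; the last joint's range is limited). The gripper opens to 92 mm and grips with 3 to 60 N. Pads are 19 mm wide; open, the fingers measure 130 mm over their backs; the gripper's body (75 mm by 190 mm) begins 47 mm behind the grasp point.
Start: joints at [-0.146, 0.342, 1.524, -0, 1.275, -0.146], TCP at [525.019, 0.019, 221.741] pointing down, gripper open.
Joint ranges: [-2.53, 2.53], [-0.77, 2.02], [0.04, 2.7], [-1, 4.14], [0.28, 2.66], [-3.11, 3.11]. Speed limits (rad/s): [2.57, 2.57, 3.14, 3.14, 3.14, 3.14].

INTERFACE

Orientations are given as [roll, pitch, yaw] about the fixed x, y, z axes, in that order (R = Rz(yaw) Ry(pitch) Rx(roll)).
In Python, from plant import bot, viewer, find_in, spot_point gives the robot as it stands.
- The arm moves only by the tool send_rows, never from a script. Its argument "moves" is a list of rows, each a list of 3 entries, a list of its own where there are three numbers: the shift along the tool's x, y, z in mm, then the turn, a rotation vector about the tool's x, y, z in degrees, then the finger opening in mm, from 0 to 91.8. A call has 1 to 20 rows; each row shifts and turns the pose as measured when the row begins, along the tool's axes as they then stand; what a row does not reach is not made up. A row lasts 1/8 s, in which the tool goes at most 62.5 mm and 10.7 degrees, less where a joint would pass 70% of its speed; a pose out of reach is approached as far as the arm can. A call with a gripper value outside its range is refused whole. The fingers move at their own pace and stop on an object; the grip force is fixed at half the most. Time passes only in rows, so rows that do not move let the fingers close. It gives the time, the measured TCP pose, the force and the opening at its end, in the units of the state.
- bot.get_obs(): the state, without advancing time (a new reading comes with each control period).
- viewer.capture(name): name is "scene" or "side" or "wrist"; returns the picture (400x640x3 uint8, blue, green, red); there is no depth.
- viewer.camera_model(name): a dict with "fx", "fy", "cx", "cy" (pixels), "rvec" (rotation vector, rad) and "tvec" (3), from world to camera coordinates, as OpenCV has them. Camera axes: x right, y down, z forward; pixel columns grow to the right and rows downward; lengths in mm; the calibration is good to about 2 mm. A picture is of the moment at which its call begins: read the wrist's pose just before it. camera_model takes no time and is no camera call; for the wrist camera it gives the pose at the moment of the call.
- bot.close_job(): hands the job in, once; it reports no verdict.
Trained networks look in the newest picture that a camera, given by its name, has taken for a name from the list of things; names that differ only in an ending like _2 or _b are one class to them, and where a whole thing is asked for, a point or a joint stands for the part that bears it (a point fixed in the world has none). Each returns a list of dicts, best first, with "conf" (0 to 1); they miss things now and then, are a little off and sometimes report something else, mostly with a low value. They report only what shows in the picture. A call takes as long as a camera call. They do not tell look-alikes from the thing itself.
- find_in(camera, thing): "extent" ([centre column, centre row, width, height] in pixels, round what is visible of it).
- spot_point(camera, thing): "point" ([column, row] in pixels: a listed point, or the origin of a listed thing).
The state is a dict: "time": time; "joint_positions": joint angles; "dq": joint speeds; "tau": joint torques, N m; "tool_pos": TCP position; "tcp_rot": TCP orientation; "contact_force": force on the tool from outside, world axes, zero at the start; "moment": the same for the moment, N m; "grip_width": finger opening in mm.
Only numpy, scipy, OpenCV 4.12 (cv2) and the standard library are available. Lean on these libraries where they do the work, as an engineer would, in place of code of your own. Each camera call takes 0.05 s, during which the arm holds its last target.

## Working session

There is one attempt and no reset: what is moved stays moved. The work goes in short steps, Python scripts to look and compute and a tool call to move; the robot and the scene stay as the last step left them, time stands still between calls to the robot, and variables do not carry over. Pictures are saved under pics/ and viewed, and the job is handed in when it is done.

Besides the shell and the picture viewer there is one more tool, called in YAML: its name, and indented under it one key for each argument. send_rows: Moves the arm, as the interface text tells. Its arguments: {"type":"object","properties":{"moves":{"type":"array","items":{"type":"array"}}},"required":["moves"]}

```bash
ls; mkdir -p pics
python3 - <<'E'
from plant import bot, viewer, find_in, spot_point
import cv2
print(bot.get_obs())
for n in ("scene","side","wrist"):
    im=viewer.capture(n); cv2.imwrite(f"pics/a_{n}.png",im); print(n,viewer.camera_model(n))
E
```

```text
pics
{'time': 0.0, 'joint_positions': array([-1.46057537e-01,  3.42732040e-01,  1.52503815e+00, -2.33224234e-05,
        1.27541115e+00, -1.46008942e-01]), 'dq': array([-0.00053739, -0.00062476, -0.00037873, -0.00043616,  0.00093858,
       -0.00189476]), 'tau': array([ 7.61924657e-04, -4.31245601e+01, -2.44219762e+01,  7.17750052e-02,
        5.59406646e-02, -1.04314388e-04]), 'tool_pos': array([5.24569725e+02, 4.80610660e-02, 2.21032771e+02]), 'tcp_rot': array([-1.57237135e+00,  2.09073596e-04, -1.57083828e+00]), 'contact_force': array([-0.09852709, -0.05329061, -0.31648222]), 'moment': array([ 0.04389712, -0.04599367,  0.01902995]), 'grip_width': 91.92805039629641}
scene {'fx': 398.6798706006165, 'fy': 398.6798706006165, 'cx': 320.2200961042257, 'cy': 201.8020924978641, 'rvec': array([ 1.64371968,  1.94212258, -0.76647579]), 'tvec': array([  51.03553206, -246.17205025, 1753.04757142])}
side {'fx': 474.28735345016827, 'fy': 474.28735345016827, 'cx': 316.27791674652667, 'cy': 195.76385565095015, 'rvec': array([ 2.11240473, -0.88377494,  0.40437548]), 'tvec': array([-303.14655191,  354.83052168, 1027.61057464])}
wrist {'fx': 297.18655189488686, 'fy': 297.18655189488686, 'cx': 326.014443535697, 'cy': 199.3630665006968, 'rvec': array([-2.87341938e+00, -1.33278885e-03,  2.64154871e-03]), 'tvec': array([-525.27137078,  -33.33806428,  389.83150692])}
```

View pics/a_scene.png

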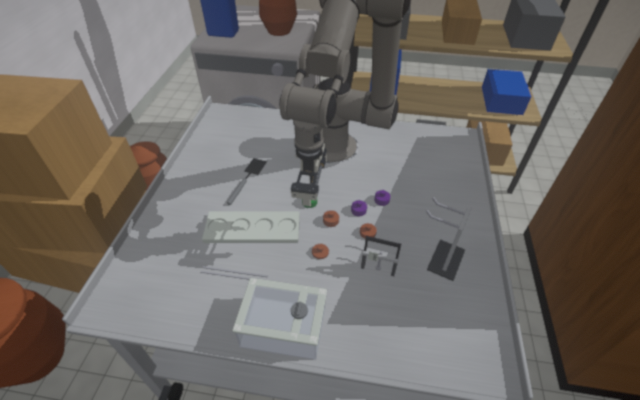

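View pics/a_side.png

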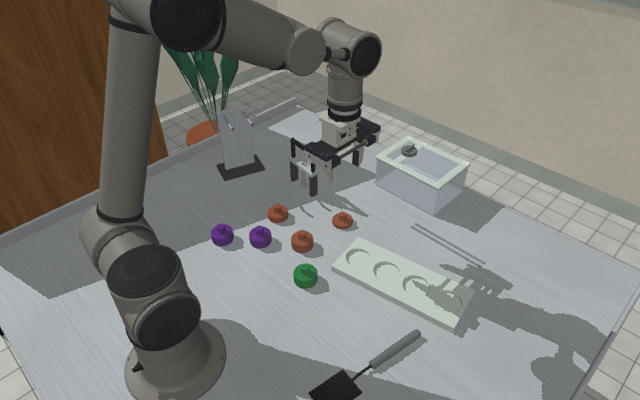

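View pics/a_wrist.png

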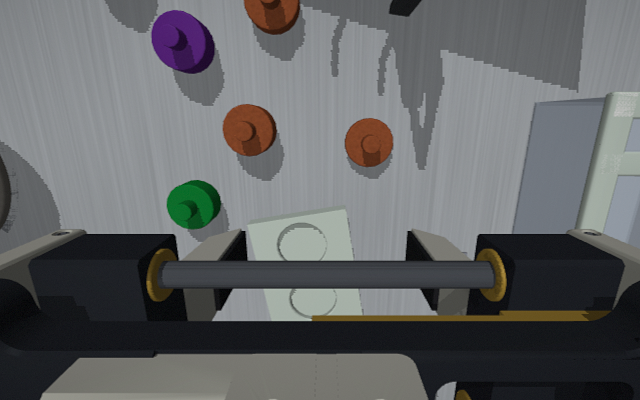

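```bash
cat > h.py <<'E'
from plant import bot, viewer, find_in, spot_point
import cv2, numpy as np
from scipy.spatial.transform import Rotation as Ro
def cam(n):
    m=viewer.camera_model(n); K=np.array([[m['fx'],0,m['cx']],[0,m['fy'],m['cy']],[0,0,1]])
    return K,np.array(m['rvec'],float),np.array(m['tvec'],float)
def proj(n,P,c=None):
    K,r,t=c or cam(n); return cv2.projectPoints(np.array(P,float).reshape(-1,3),r,t,K,None)[0].reshape(-1,2)
def onz(n,px,z,c=None):
    K,r,t=c or cam(n); R=cv2.Rodrigues(r)[0]; o=-R.T@t
    d=R.T@np.linalg.solve(K,[px[0],px[1],1]); return o+d*(z-o[2])/d[2]
def tri(obs,cs=None):
    A=[];b=[]
    for n,px in obs:
        K,r,t=(cs or {}).get(n) or cam(n); R=cv2.Rodrigues(r)[0]; o=-R.T@t
        d=R.T@np.linalg.solve(K,[px[0],px[1],1]); d/=np.linalg.norm(d)
        M=np.eye(3)-np.outer(d,d); A.append(M); b.append(M@o)
    A=np.vstack(A);b=np.hstack(b); x=np.linalg.lstsq(A,b,rcond=None)[0]
    return x,np.linalg.norm(A@x-b)
np.set_printoptions(precision=1,suppress=True)
E
python3 - <<'E'
from h import *
Z=dict(hook_seat=209,handle=150,foot_sole=10,hook=0,gauge=0,tray=0)
for n in ("scene","side","wrist"):
    viewer.capture(n)
    for th in ["weight_tallest","weight_tall","weight_low","weight_lowest","gauge","handle","foot_sole","hook","hook_seat","tray","tray_hole0","tray_hole1","tray_hole2","tray_hole3"]:
        if n=="wrist" and th[:2]!="we": continue
        z=20 if 'hole' in th else Z.get(th,0)
        r=spot_point(n,th)
        print(n,th,[(round(d['conf'],2),np.round(d['point'],1).tolist(),onz(n,d['point'],z)[:2].round().tolist()) for d in r[:6]])
E
```

```text
scene weight_tallest [(0.68, [378.7, 240.7], [492.0, 237.0]), (0.38, [445.7, 212.1], [316.0, 475.0]), (0.27, [333.9, 223.2], [439.0, 72.0])]
scene weight_tall [(0.78, [335.5, 220.9], [427.0, 76.0]), (0.6, [356.9, 212.1], [371.0, 148.0]), (0.46, [311.9, 204.0], [359.0, -24.0]), (0.46, [380.0, 200.0], [294.0, 229.0])]
scene weight_low [(0.59, [367.3, 236.4], [480.0, 196.0])]
scene weight_lowest [(0.74, [319.8, 251.2], [571.0, 42.0])]
scene gauge [(0.91, [377.8, 268.8], [609.0, 242.0]), (0.4, [251.5, 228.2], [512.0, -217.0])]
scene handle [(0.64, [381.2, 244.5], [624.0, 237.0]), (0.24, [233.5, 274.1], [798.0, -167.0])]
scene foot_sole [(0.43, [375.5, 265.0], [603.0, 233.0]), (0.22, [381.3, 241.7], [503.0, 246.0])]
scene hook [(0.73, [430.5, 253.3], [517.0, 415.0])]
scene hook_seat [(0.58, [446.9, 213.2], [519.0, 421.0]), (0.28, [238.0, 272.7], [827.0, -136.0]), (0.15, [250.2, 229.2], [678.0, -146.0])]
scene tray [(0.62, [250.6, 228.2], [512.0, -220.0])]
scene tray_hole0 [(0.85, [215.4, 225.4], [536.0, -339.0]), (0.77, [288.3, 222.9], [482.0, -87.0]), (0.68, [238.7, 223.5], [514.0, -261.
[... 1843 characters left out ...]
 [(0.93, [446.3, 300.9], [527.0, -335.0]), (0.64, [417.5, 284.2], [521.0, -257.0]), (0.63, [384.0, 272.2], [495.0, -175.0]), (0.56, [358.7, 255.9], [493.0, -93.0])]
side tray_hole3 [(0.93, [446.3, 300.9], [527.0, -335.0]), (0.64, [417.5, 284.2], [521.0, -257.0]), (0.63, [384.0, 272.2], [495.0, -175.0]), (0.56, [358.7, 255.9], [493.0, -93.0])]
wrist weight_tallest [(0.46, [308.6, 295.7], [500.0, -181.0])]
wrist weight_tall [(0.92, [196.4, 200.6], [352.0, -36.0]), (0.89, [249.5, 129.9], [429.0, 57.0]), (0.85, [187.4, 46.0], [363.0, 153.0])]
wrist weight_low [(0.94, [274.6, 8.4], [467.0, 191.0]), (0.39, [309.1, 296.5], [501.0, -183.0])]
wrist weight_lowest [(0.8, [366.9, 142.4], [578.0, 41.0])]
```

Run:
```python
from h import *
o=bot.get_obs(); R=Ro.from_euler('xyz',o['tcp_rot']).as_matrix()
K,r,t=cam("wrist"); C=cv2.Rodrigues(r)[0]
print("cam pos rel in tool",R.T@(-C.T@t-o['tool_pos']),"\n cam axes rows in tool\n",C@R)
for z in (0,50): print([onz("wrist",p,z) for p in ((326,199),(326,20),(0,0),(640,0),(326,230))])
print(R)
```

```text
cam pos rel in tool [ -71.4 -162.5    1.1] 
 cam axes rows in tool
 [[-0.   0.   1. ]
 [ 1.  -0.3  0. ]
 [ 0.3  1.  -0. ]]
[array([525.9, -33.7,  -0. ]), array([525.7, 179.8,   0. ]), array([156.4, 199.7,   0. ]), array([880.9, 200. ,   0. ]), array([525.9, -78. ,   0. ])]
[array([525.9, -20. ,  50. ]), array([525.8, 165.7,  50. ]), array([204.5, 183. ,  50. ]), array([834.8, 183.3,  50. ]), array([525.9, -58.6,  50. ])]
[[ 0.  0.  1.]
 [-1. -0.  0.]
 [ 0. -1.  0.]]
```

send_rows:
  moves:
    - [[0,-25,-5],[0,0,0],90]
    - [[0,-25,-5],[0,0,0],90]
    - [[0,-25,-5],[0,0,0],90]
    - [[0,-25,-5],[0,0,0],90]
    - [[0,0,0],[0,0,0],90]

```text
time: 2.52
tool_pos: [504.3, 0.0, 324.1]
tcp_rot: [-1.572, 0.0, -1.571]
contact_force: [-0.0, 0.0, 0.4]
grip_width: 89.9
```

send_rows:
  moves:
    - [[-40,0,0],[0,0,0],90]
    - [[-40,0,0],[0,0,0],90]
    - [[-40,0,0],[0,0,0],90]
    - [[0,0,0],[0,0,0],90]
    - [[0,0,0],[0,0,0],90]

```text
time: 3.15
tool_pos: [503.7, 122.2, 318.0]
tcp_rot: [-1.579, -0.001, -1.573]
contact_force: [-0.0, 0.6, -0.1]
grip_width: 89.9
```

Run:
```python
from h import *
for n in ("wrist","scene","side"):
    im=viewer.capture(n); cv2.imwrite(f"pics/b_{n}.png",im)
    c=cam(n); K=c
    np.savez(f"b_{n}.npz",K=c[0],r=c[1],t=c[2])
    for th in ["weight_tall","weight_low","weight_lowest","gauge","handle","foot_sole","hook","hook_seat"]:
        z=dict(hook_seat=209,handle=150,foot_sole=10).get(th,0)
        r=spot_point(n,th)
        print(n,th,[(round(d['conf'],2),np.round(d['point'],1).tolist(),onz(n,d['point'],z,c)[:2].round().tolist()) for d in r[:6]])
```

```text
wrist weight_tall [(0.96, [282.9, 204.4], [429.0, 52.0]), (0.8, [191.4, 86.1], [297.0, 240.0]), (0.74, [240.1, 141.3], [365.0, 157.0]), (0.63, [242.8, 251.7], [354.0, -35.0])]
wrist weight_low [(0.93, [304.2, 118.6], [468.0, 192.0])]
wrist weight_lowest [(0.76, [372.0, 207.2], [579.0, 48.0])]
wrist gauge [(0.69, [400.4, 85.3], [614.0, 240.0]), (0.63, [284.0, 201.5], [431.0, 57.0])]
wrist handle [(0.91, [436.8, 68.9], [617.0, 241.0])]
wrist foot_sole [(0.55, [404.9, 85.0], [619.0, 240.0])]
wrist hook []
wrist hook_seat [(0.64, [282.3, 203.3], [462.0, 115.0])]
scene weight_tall [(0.8, [358.2, 212.1], [370.0, 153.0]), (0.72, [331.8, 224.8], [448.0, 65.0]), (0.63, [309.1, 203.2], [356.0, -35.0]), (0.47, [385.0, 202.5], [304.0, 249.0])]
scene weight_low [(0.79, [367.0, 234.2], [470.0, 194.0]), (0.39, [429.6, 252.0], [512.0, 412.0])]
scene weight_lowest [(0.71, [318.5, 250.1], [567.0, 36.0])]
scene gauge [(0.61, [374.7, 268.2], [609.0, 232.0])]
scene handle [(0.64, [382.4, 243.4], [620.0, 240.0])]
scene foot_sole [(0.53, [376.1, 268.8], [617.0, 236.0])]
scene hook [(0.72, [429.8, 251.3], [509.0, 413.0])]
scene hook_seat [(0.8, [447.3, 213.6], [520.0, 422.0])]
side weight_tall [(0.96, [305.8, 282.3], [347.0, -46.0]), (0.85, [259.7, 244.2], [352.0, 141.0]), (0.77, [301.5, 243.9], [433.0, 60.0]), (0.65, [446.1, 245.3], [703.0, -225.0]), (0.64, [226.0, 240.2], [297.0, 220.0])]
side weight_low [(0.82, [278.6, 214.2], [470.0, 197.0])]
side weight_lowest [(0.59, [342.1, 224.2], [568.0, 34.0])]
side gauge [(0.96, [306.4, 184.9], [624.0, 238.0])]
side handle [(0.84, [302.4, 144.1], [622.0, 247.0]), (0.17, [443.5, 244.4], [557.0, -284.0])]
side foot_sole [(0.64, [448.2, 300.6], [539.0, -335.0]), (0.42, [303.9, 186.0], [606.0, 230.0]), (0.2, [243.6, 177.5], [503.0, 400.0])]
side hook [(0.84, [244.3, 175.8], [517.0, 417.0])]
side hook_seat [(0.93, [238.8, 121.8], [513.0, 402.0]), (0.23, [275.6, 214.2], [318.0, 16.0])]
```

View pics/b_wrist.png

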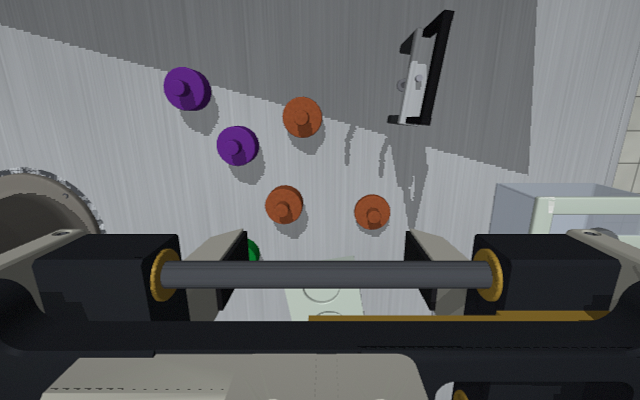

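View pics/b_side.png

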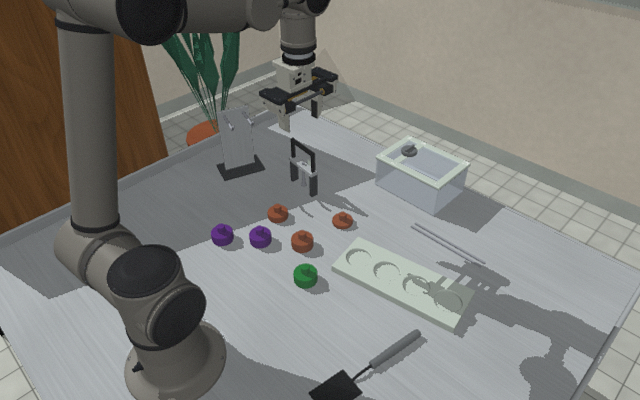

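```bash
cat > w.py <<'E'
from h import *
from scipy.optimize import least_squares
CL=dict(tallest=38,tall=30,low=22,lowest=14)
def sil(c,x,y,h,z0=0,S=4):
    K,r,t=c; a=np.linspace(0,2*np.pi,60,endpoint=False)
    m=np.zeros((400*S,640*S),np.uint8)
    for R,z1,z2 in ((30,0,h),(11,h,h+20)):
        P=np.concatenate([np.c_[x+R*np.cos(a),y+R*np.sin(a),np.full(60,z0+z)] for z in (z1,z2)])
        p=cv2.projectPoints(P,r,t,K,None)[0].reshape(-1,2)
        hull=cv2.convexHull(((p+0.5)*S).astype(np.int32)); cv2.fillConvexPoly(m,hull,1)
    M=cv2.moments(m,True); 
    return np.array([M['m10']/M['m00']/S-.5,M['m01']/M['m00']/S-.5,np.sqrt(M['m00'])/S]) if M['m00'] else np.zeros(3)
def blobs(im,mina=60):
    h=cv2.cvtColor(im,cv2.COLOR_BGR2HSV); m=((h[...,0]<14)&(h[...,1]>120)&(h[...,2]>50)).astype(np.uint8)
    m=cv2.morphologyEx(m,cv2.MORPH_CLOSE,np.ones((3,3),np.uint8))
    n,l,s,ce=cv2.connectedComponentsWithStats(m)
    return [(ce[i],np.sqrt(s[i][4]),s[i]) for i in range(1,n) if s[i][4]>mina]
def measure(x,y,ims,cs,z0=0,maxpx=14):
    obs={}
    for n in ims:
        p=proj(n,[[x,y,z0+25]],cs[n])[0]
        b=[q for q in blobs(ims[n]) if np.hypot(*(q[0]-p))<maxpx*(2 if n=='wrist' else 1)]
        if b: obs[n]=min(b,key=lambda q:np.hypot(*(q[0]-p)))
    out=[]
    for k,h in CL.items():
        W=dict(wrist=2.0,side=1,scene=1)
        f=lambda v:np.concatenate([W[n]*(sil(cs[n],v[0],v[1],h,z0)[:3]-[*obs[n][0],obs[n][1]]) for n in obs])
        s=least_squares(f,[x,y],diff_step=0.005)
        out.append((k,s.x.round(1).tolist(),round(float(np.sqrt(np.mean(s.fun**2))),2),{n:np.round(sil(cs[n],*s.x,h,z0)-[*obs[n][0],obs[n][1]],1).tolist() for n in obs}))
    return out
E
python3 - <<'E'
from w import *
ims={n:cv2.imread(f"pics/b_{n}.png") for n in ("wrist","scene","side")}
cs={n:(lambda d:(d['K'],d['r'],d['t']))(np.load(f"b_{n}.npz")) for n in ims}
for n in ims: print(n,[(b[0].round(),round(b[1],1)) for b in blobs(ims[n])])
for x,y in ((432,60),(470,195),(573,42)):
    print(); [print(o) for o in measure(x,y,ims,cs)]
E
```

```text
wrist [(array([302., 117.]), np.float64(35.1)), (array([284., 204.]), np.float64(33.4)), (array([372., 212.]), np.float64(30.9))]
scene [(array([278.,   8.]), np.float64(22.2)), (array([594., 249.]), np.float64(112.5)), (array([146., 161.]), np.float64(25.0)), (array([370., 230.]), np.float64(7.9)), (array([628., 255.]), np.float64(9.5)), (array([ 27., 335.]), np.float64(73.5)), (array([627., 328.]), np.float64(13.3)), (array([630., 388.]), np.float64(11.0))]
side [(array([34., 29.]), np.float64(31.4)), (array([20., 24.]), np.float64(9.4)), (array([ 3., 30.]), np.float64(8.1)), (array([137., 117.]), np.float64(50.3)), (array([12., 82.]), np.float64(21.5)), (array([ 33., 164.]), np.float64(54.0)), (array([ 56., 112.]), np.float64(11.2)), (array([201., 132.]), np.float64(21.7)), (array([  7., 148.]), np.float64(8.7)), (array([277., 213.]), np.float64(16.8)), (array([341., 220.]), np.float64(15.0)), (array([301., 241.]), np.float64(18.9))]

('tallest', [434.0, 58.8], 3.12, {'wrist': [-0.3, 0.0, 3.1], 'side': [0.5, -2.4, 3.6]})
('tall', [433.2, 57.2], 1.95, {'wrist': [-0.2, 0.0, 1.9], 's
[... 302 characters left out ...]
3.3, 4.3]})
('tall', [466.6, 194.2], 3.63, {'wrist': [-0.2, -0.1, 2.2], 'scene': [-2.8, 0.6, 8.7], 'side': [0.6, -2.2, 3.2]})
('low', [465.7, 194.4], 3.1, {'wrist': [-0.3, -0.2, 1.5], 'scene': [-2.8, 1.2, 7.9], 'side': [0.5, -1.0, 2.0]})
('lowest', [465.3, 194.6], 2.71, {'wrist': [-0.2, -0.3, 0.9], 'scene': [-2.8, 1.8, 7.1], 'side': [0.4, 0.1, 0.8]})

('tallest', [575.0, 46.6], 5.57, {'wrist': [-0.4, 0.1, 5.6], 'side': [-1.0, -4.6, 6.3]})
('tall', [575.9, 43.9], 4.39, {'wrist': [-0.3, 0.7, 4.4], 'side': [-0.1, -3.2, 5.2]})
('low', [576.8, 42.7], 3.23, {'wrist': [-0.2, 0.4, 3.2], 'side': [0.4, -2.1, 4.1]})
('lowest', [577.6, 42.0], 2.09, {'wrist': [-0.2, -0.1, 2.0], 'side': [0.7, -1.1, 2.8]})
```

```bash
sed -i "s/>120)&(h\[...,2\]>50)/>95)\&(h[...,2]>25)/" w.py
python3 - <<'E'
from w import *
ims={n:cv2.imread(f"pics/b_{n}.png") for n in ("wrist","scene","side")}
cs={n:(lambda d:(d['K'],d['r'],d['t']))(np.load(f"b_{n}.npz")) for n in ims}
ims.pop('scene')
for n in ims: print(n,[(b[0].round(),round(b[1],1)) for b in blobs(ims[n])])
for x,y in ((432,60),(470,195),(573,42)):
    print(); [print(o) for o in measure(x,y,ims,cs)]
cv2.imwrite("pics/b_crop.png",cv2.resize(ims['wrist'][90:240,240:400],None,fx=5,fy=4,interpolation=cv2.INTER_NEAREST))
E
```

```text
wrist [(array([302., 117.]), np.float64(35.5)), (array([284., 204.]), np.float64(33.6)), (array([372., 212.]), np.float64(31.3))]
side [(array([34., 29.]), np.float64(31.4)), (array([20., 24.]), np.float64(9.4)), (array([ 3., 30.]), np.float64(8.1)), (array([137., 117.]), np.float64(50.9)), (array([12., 82.]), np.float64(21.5)), (array([ 34., 164.]), np.float64(54.5)), (array([ 56., 112.]), np.float64(11.4)), (array([201., 132.]), np.float64(22.0)), (array([ 61., 133.]), np.float64(8.6)), (array([  7., 148.]), np.float64(8.7)), (array([277., 213.]), np.float64(17.3)), (array([342., 220.]), np.float64(16.1)), (array([302., 241.]), np.float64(19.6))]

('tallest', [434.1, 58.1], 2.8, {'wrist': [-0.1, 0.4, 2.8], 'side': [0.3, -2.5, 2.9]})
('tall', [433.1, 57.2], 1.65, {'wrist': [-0.2, -0.0, 1.7], 'side': [0.3, -1.1, 1.8]})
('low', [432.6, 55.9], 0.61, {'wrist': [-0.0, -0.1, 0.6], 'side': [0.6, 0.3, 0.7]})
('lowest', [431.9, 54.7], 0.94, {'wrist': [0.0, -0.3, -0.5], 'side': [0.7, 1.7, -0.6]})

('tallest', [467.2, 193.6], 2.92, {'wrist': [-0.2, 0.2, 2.5], 'side': [0.7, -3.2, 3.7]})
('tall', [466.4, 193.6], 2.06, {'wrist': [-0.2, 0.2, 1.8], 'side': [0.6, -2.0, 2.6]})
('low', [465.9, 194.0], 1.23, {'wrist': [-0.1, 0.0, 1.2], 'side': [0.4, -1.0, 1.4]})
('lowest', [465.4, 194.1], 0.48, {'wrist': [-0.0, -0.0, 0.5], 'side': [0.4, 0.2, 0.2]})

('tallest', [574.9, 47.3], 5.14, {'wrist': [-0.3, -0.5, 5.1], 'side': [-1.7, -4.6, 5.2]})
('tall', [575.9, 43.9], 3.89, {'wrist': [-0.2, 0.6, 3.9], 'side': [-0.6, -3.2, 4.1]})
('low', [576.8, 42.8], 2.71, {'wrist': [-0.1, 0.3, 2.7], 'side': [-0.1, -2.1, 3.0]})
('lowest', [577.5, 41.8], 1.55, {'wrist': [-0.1, -0.0, 1.6], 'side': [0.2, -1.0, 1.7]})
```

View pics/b_crop.png

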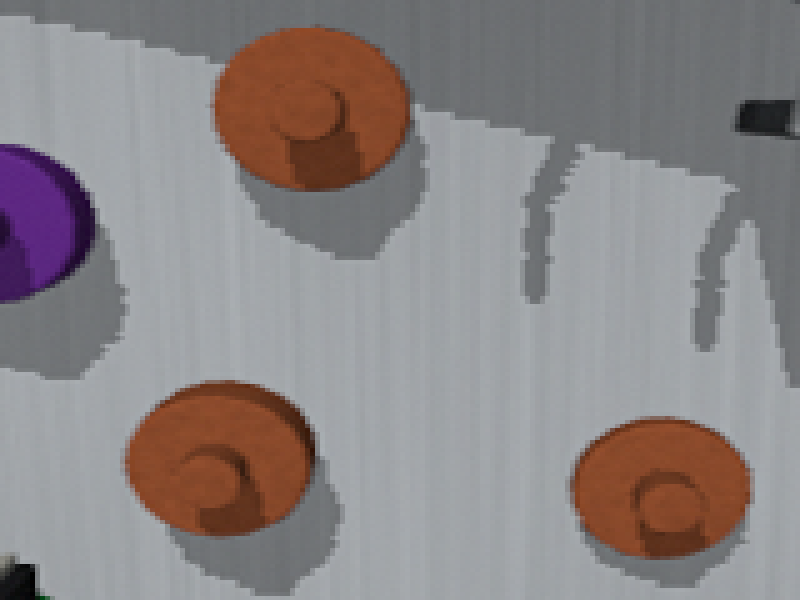

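```bash
cat > d.py <<'E'
import sys
from h import *
def delta(x,y,z,jaw):  # jaw: world angle (deg) of tool z axis
    o=bot.get_obs(); R=Ro.from_euler('xyz',o['tcp_rot']).as_matrix()
    a=np.radians(jaw); zt=np.array([np.cos(a),np.sin(a),0]); yt=np.array([0,0,-1.]); xt=np.cross(yt,zt)
    T=np.c_[xt,yt,zt]; rv=np.degrees(Ro.from_matrix(R.T@T).as_rotvec())
    cur=np.degrees(np.arctan2(R[1,2],R[0,2]))
    print("t",round(float(o['time']),2),"pos",o['tool_pos'],"jaw",round(cur,1),"q",o['joint_positions'].round(2),"grip",round(float(o['grip_width']),1),"F",o['contact_force'])
    print("tool shift",R.T@(np.array([x,y,z])-o['tool_pos'])," in target frame",T.T@(np.array([x,y,z])-o['tool_pos']),"rotvec",rv)
if __name__=="__main__": delta(*map(float,sys.argv[1:5]))
E
python3 d.py 433 57 130 0
```

```text
t 4.5 pos [503.8 122.6 319. ] jaw -0.1 q [0.1 0.3 1.4 0.  1.5 0.1] grip 89.7 F [ 0.4 -0.1 -0. ]
tool shift [ 65.7 189.6 -69.3]  in target frame [ 65.6 189.  -70.8] rotvec [ 0.4 -0.1  0. ]
```

send_rows:
  moves:
    - [[11,31.5,-11.7],[0.4,0,0],60]
    - [[11,31.5,-11.7],[0,0,0],60]
    - [[11,31.5,-11.7],[0,0,0],60]
    - [[11,31.5,-11.7],[0,0,0],60]
    - [[11,31.5,-11.7],[0,0,0],60]
    - [[11,31.5,-11.7],[0,0,0],60]
    - [[0,0,0],[0,0,0],60]

```text
time: 5.38
tool_pos: [432.6, 55.3, 125.8]
tcp_rot: [-1.566, 0.0, -1.573]
contact_force: [0.0, 0.1, -0.6]
grip_width: 60.0
```

```bash
python3 d.py 433 57 55 0;python3 - <<'E'
from w import *
n='wrist';im=viewer.capture(n); cv2.imwrite("pics/c_wrist.png",im); c=cam(n)
print(measure(433,57,{n:im},{n:c},maxpx=40)[1])
E
```

```text
t 5.38 pos [432.6  55.3 125.8] jaw -0.1 q [-0.1  0.3  1.9  0.   0.9 -0.1] grip 60.0 F [ 0.   0.1 -0.6]
tool shift [-1.7 70.8  0.1]  in target frame [-1.7 70.8  0.4] rotvec [-0.3 -0.1 -0. ]
('tall', [435.7, 57.5], 2.2, {'wrist': [0.0, 0.0, 1.9]})
```

View pics/c_wrist.png

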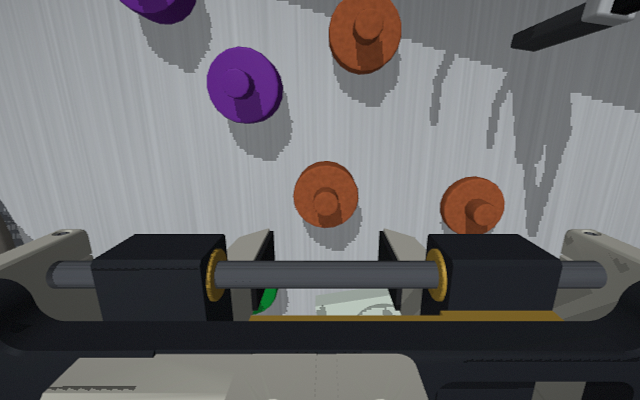

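send_rows:
  moves:
    - [[-1,22,1],[0,0,0],60]
    - [[-1,22,0],[0,0,0],60]
    - [[0,18,0],[0,0,0],60]
    - [[0,8,0],[0,0,0],60]
    - [[0,0,0],[0,0,0],60]

```text
time: 6.05
tool_pos: [446.2, 59.2, 63.0]
tcp_rot: [-1.545, 0.0, -1.571]
contact_force: [0.8, -0.1, -0.9]
grip_width: 60.4
```

```bash
python3 d.py 434 57.4 54 0
```

```text
t 6.05 pos [446.2  59.2  63. ] jaw -0.0 q [-0.   0.4  1.9  0.   0.8 -0. ] grip 60.4 F [ 0.8 -0.1 -0.9]
tool shift [  1.8   8.7 -12.4]  in target frame [  1.8   9.  -12.2] rotvec [-1.5 -0.  -0. ]
```

send_rows:
  moves:
    - [[1,0,-6],[-0.8,0,0],60]
    - [[1,3,-6],[-0.7,0,0],60]
    - [[0,4,0],[0,0,0],60]
    - [[0,0,0],[0,0,0],60]

```text
time: 6.55
tool_pos: [434.8, 57.1, 57.4]
tcp_rot: [-1.569, 0.0, -1.571]
contact_force: [0.9, -0.1, -0.3]
grip_width: 59.9
```

```bash
python3 d.py 434 57.4 54 0
```

```text
t 6.55 pos [434.8  57.1  57.4] jaw -0.0 q [-0.   0.4  2.   0.   0.8 -0. ] grip 59.9 F [ 0.9 -0.1 -0.3]
tool shift [-0.3  3.4 -0.8]  in target frame [-0.3  3.4 -0.8] rotvec [-0.1 -0.  -0. ]
```

send_rows:
  moves:
    - [[0,2,-0.5],[0,0,0],40]
    - [[0,0,0],[0,0,0],15]
    - [[0,0,0],[0,0,0],15]
    - [[0,0,0],[0,0,0],15]
    - [[0,0,0],[0,0,0],15]

```text
time: 7.18
tool_pos: [434.4, 57.1, 55.3]
tcp_rot: [-1.569, 0.0, -1.572]
contact_force: [-0.6, -0.1, 0.6]
grip_width: 17.0
```

```bash
python3 d.py 434 57.4 54 90
```

```text
t 7.17 pos [434.4  57.1  55.3] jaw -0.0 q [-0.   0.4  2.   0.   0.8 -0. ] grip 17.0 F [-0.6 -0.1  0.6]
tool shift [-0.3  1.3 -0.5]  in target frame [-0.4  1.3  0.3] rotvec [ -0.1 -90.    0.1]
```

Run:
```python
from h import *
for n in ("wrist","side"):
    im=viewer.capture(n); cv2.imwrite(f"pics/d_{n}.png",im)
print(bot.get_obs()['grip_width'])
im=cv2.imread("pics/d_side.png"); cv2.imwrite("pics/d_sc.png",cv2.resize(im[180:320,200:420],None,fx=3.6,fy=3.6))
```

```text
15.389253627344573
```

View pics/d_wrist.png

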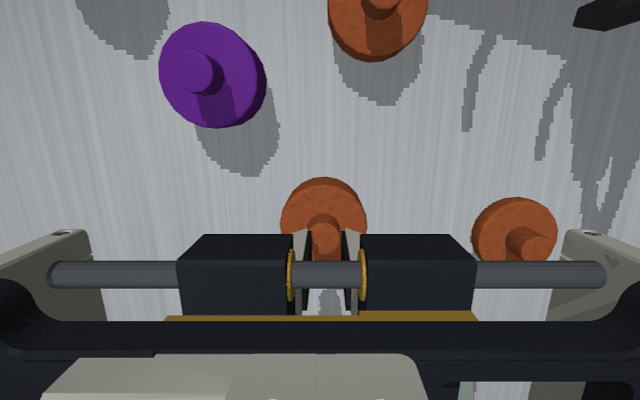

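View pics/d_sc.png

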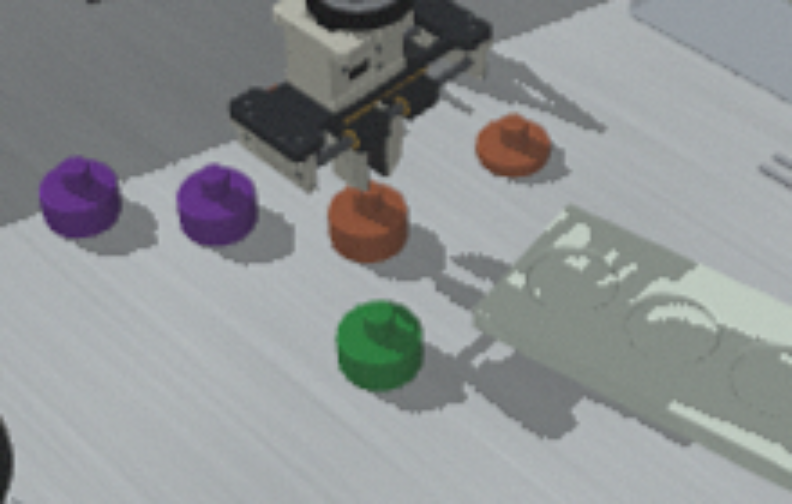

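Run:
```python
from h import *
o=bot.get_obs(); p=o['tool_pos']; print(p,o['grip_width'])
for n in ("wrist","side"):
    print(n,"tip",proj(n,[p-[0,0,22]]),"knobtop",proj(n,[[434,57.4,50]]),"base",proj(n,[[434,57.4,0]]),"disc edges", proj(n,[[434,87.4,30],[434,87.4,0],[404,57,30],[464,57,30]]).tolist())
```

```text
[434.5  57.1  55.3] 15.389253627344573
wrist tip [[324.5 229.5]] knobtop [[323.6 239.1]] base [[324.  213.5]] disc edges [[323.7195083625486, 183.7311439797531], [323.96741472312004, 175.08307299266758], [279.2311524851043, 227.93978971020718], [368.3828115667079, 227.89204387975644]]
side tip [[302.4 235.3]] knobtop [[302.  230.8]] base [[302.5 244.1]] disc edges [[294.5753108857261, 230.82853891826156], [295.0066429860365, 238.71006854895336], [294.14485283702237, 241.94393756212722], [310.24566487929457, 230.7561597353888]]
```

Run:
```python
from h import *
print(bot.finger_overhang, [a for a in dir(bot) if a[0]!='_'])
a=cv2.imread("pics/d_side.png")[205:265,270:340]; b=cv2.imread("pics/d_wrist.png")[160:320,240:410]
cv2.imwrite("pics/d_s2.png",cv2.resize(a,(700,600),interpolation=cv2.INTER_CUBIC)); cv2.imwrite("pics/d_w2.png",cv2.resize(b,None,fx=3.7,fy=3.7,interpolation=cv2.INTER_CUBIC))
```

```text
22.0 ['Unreachable', 'close_job', 'finger_overhang', 'get_obs']
```

View pics/d_s2.png

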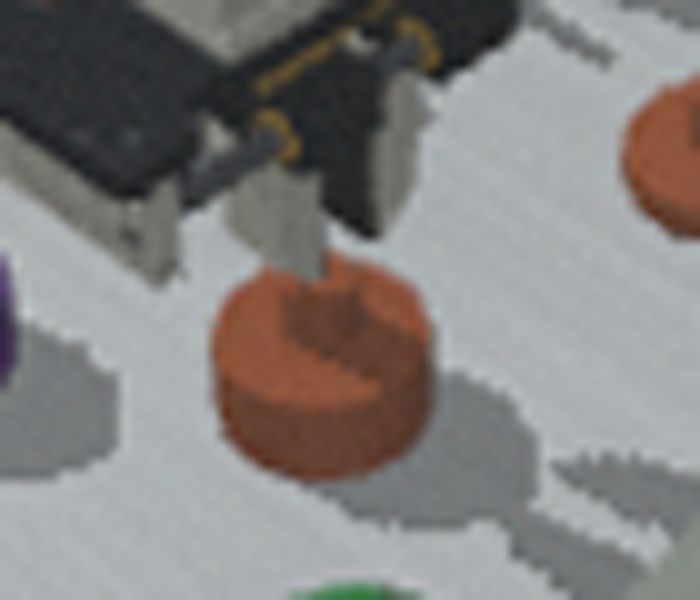

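View pics/d_w2.png

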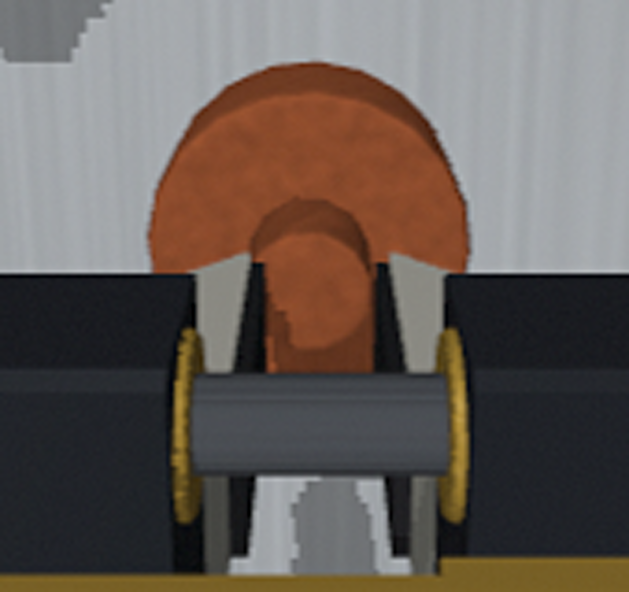

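send_rows:
  moves:
    - [[0,0,0],[0,0,0],5]
    - [[0,0,0],[0,0,0],5]
    - [[0,-15,0],[0,0,0],5]
    - [[0,-15,0],[0,0,0],5]
    - [[0,0,0],[0,0,0],5]

```text
time: 7.9
tool_pos: [434.2, 57.1, 85.7]
tcp_rot: [-1.569, 0.0, -1.572]
contact_force: [0.1, 0.7, 0.2]
grip_width: 5.0
```

Run:
```python
from h import *
n="side";im=viewer.capture(n); cv2.imwrite("pics/e.png",cv2.resize(im[195:265,270:340],(700,700),interpolation=cv2.INTER_CUBIC)[:600]); print(bot.get_obs()['grip_width'])
```

```text
5.156406161442885
```

View pics/e.png

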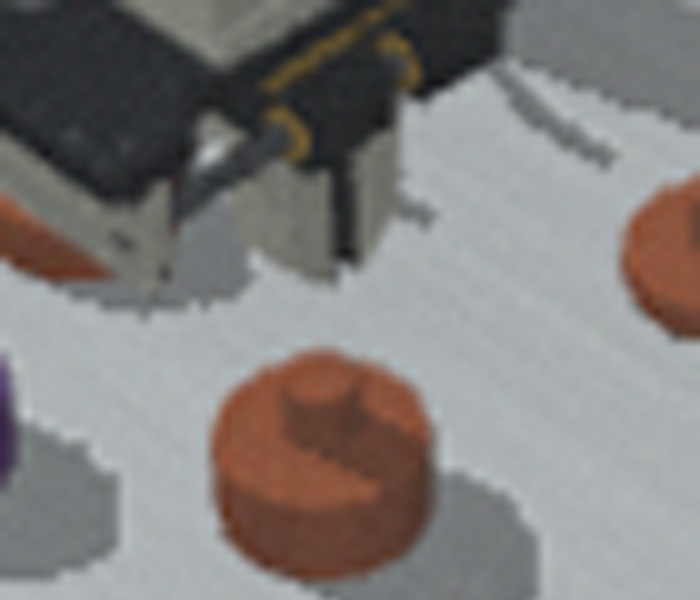

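Run:
```python
from h import *
for n in ("wrist","scene","side"):
    im=viewer.capture(n); cv2.imwrite(f"pics/f_{n}.png",im)
    o=bot.get_obs(); p=o['tool_pos']
    q=np.array([p-[0,0,z] for z in (-20,0,10,22,30)]); print(n,proj(n,q).round(1).tolist())
a=cv2.imread("pics/f_wrist.png")[190:330,240:410]
cv2.imwrite("pics/f_w2.png",cv2.resize(a,None,fx=4,fy=4,interpolation=cv2.INTER_CUBIC))
a=cv2.imread("pics/f_side.png")[200:240,280:330]
cv2.imwrite("pics/f_s2.png",cv2.resize(a,None,fx=12,fy=12,interpolation=cv2.INTER_NEAREST))
a=cv2.imread("pics/f_scene.png")[160:240,300:360]
cv2.imwrite("pics/f_c2.png",cv2.resize(a,None,fx=7,fy=7,interpolation=cv2.INTER_NEAREST))
```

```text
wrist [[324.1, 258.5], [324.3, 243.1], [324.4, 236.5], [324.6, 229.6], [324.6, 225.3]]
scene [[330.9, 201.8], [330.8, 205.8], [330.7, 207.7], [330.6, 210.0], [330.6, 211.5]]
side [[301.2, 215.7], [301.4, 221.5], [301.5, 224.3], [301.7, 227.6], [301.8, 229.8]]
```

View pics/f_w2.png

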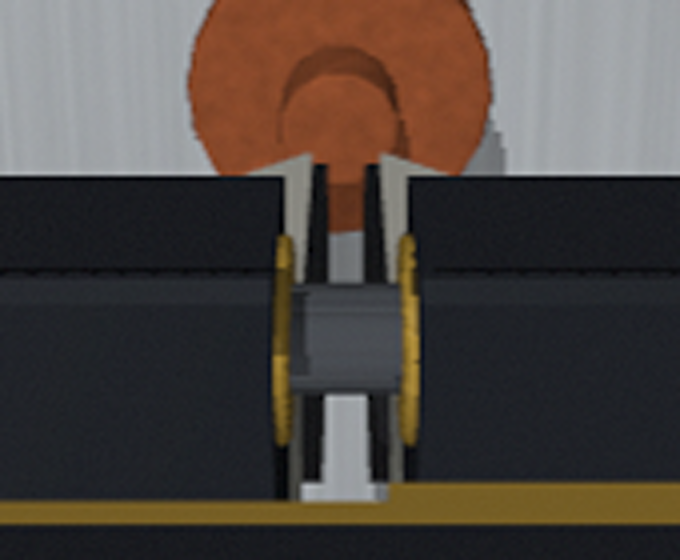

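View pics/f_s2.png

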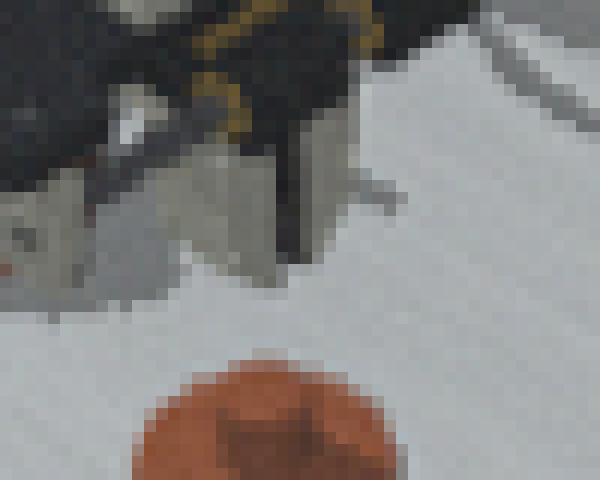

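View pics/f_c2.png

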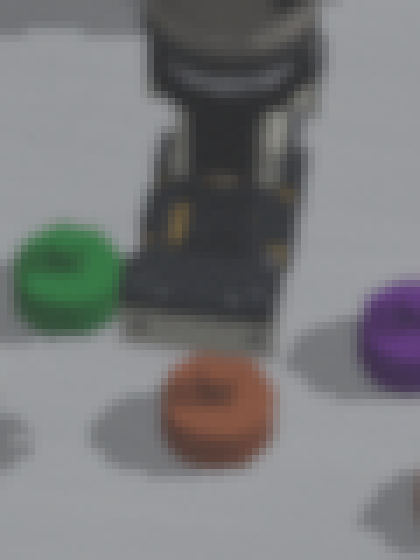

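send_rows:
  moves:
    - [[0,0,0],[0,0,0],45]
    - [[0,0,0],[0,0,0],45]
    - [[0,15,0],[0,0,0],45]
    - [[0,12,0],[0,0,0],45]
    - [[0,8,0],[0,0,0],45]
    - [[0,5,0],[0,0,0],45]
    - [[0,0,0],[0,0,0],45]

```text
time: 8.98
tool_pos: [432.6, 57.1, 41.8]
tcp_rot: [-1.574, 0.0, -1.572]
contact_force: [-0.6, -0.1, -0.1]
grip_width: 44.8
```

```bash
python3 d.py 434 57.4 45 0
python3 - <<'E'
from h import *
n="side";im=viewer.capture(n); cv2.imwrite("pics/g.png",cv2.resize(im[205:265,270:340],(700,600),interpolation=cv2.INTER_CUBIC)[:600]); print(bot.get_obs()['grip_width'])
E
```

```text
t 8.97 pos [432.6  57.1  41.8] jaw -0.1 q [-0.   0.4  2.   0.   0.7 -0. ] grip 44.8 F [-0.6 -0.1 -0.1]
tool shift [-0.3 -3.2  1.3]  in target frame [-0.3 -3.2  1.4] rotvec [ 0.2 -0.1 -0. ]
44.79849648351538
```

View pics/g.png

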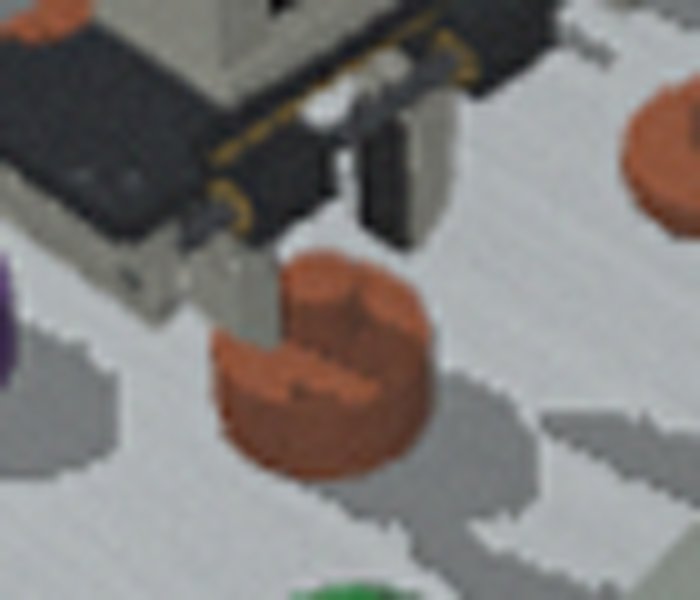

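send_rows:
  moves:
    - [[0,3,1],[0,0,0],45]
    - [[0,3,0],[0,0,0],45]
    - [[0,0,0],[0,0,0],45]

```text
time: 9.4
tool_pos: [434.4, 57.1, 36.2]
tcp_rot: [-1.573, 0.0, -1.572]
contact_force: [0.3, 0.7, 0.3]
grip_width: 45.2
```

send_rows:
  moves:
    - [[0,0,0],[0,0,0],15]
    - [[0,0,0],[0,0,0],15]
    - [[0,0,0],[0,0,0],15]
    - [[0,0,0],[0,0,0],15]

```text
time: 9.9
tool_pos: [434.0, 57.1, 36.3]
tcp_rot: [-1.573, 0.0, -1.572]
contact_force: [-0.1, -0.6, -0.6]
grip_width: 20.7
```

send_rows:
  moves:
    - [[0,0,0],[0,0,0],15]
    - [[0,0,0],[0,0,0],45]
    - [[0,0,0],[0,0,0],45]
    - [[0,0,0],[0,-10,0],45]
    - [[0,0,0],[0,-10,0],45]
    - [[0,0,0],[0,-10,0],45]
    - [[0,0,0],[0,-10,0],45]
    - [[0,0,0],[0,-10,0],45]
    - [[0,0,0],[0,-10,0],45]
    - [[0,0,0],[0,-10,0],45]
    - [[0,0,0],[0,-10,0],45]
    - [[0,0,0],[0,-8,0],45]
    - [[0,0,0],[0,0,0],45]
    - [[0,0,0],[0,0,0],45]

```text
time: 11.65
tool_pos: [435.8, 57.1, 36.7]
tcp_rot: [-1.571, -0.001, 0.011]
contact_force: [-0.1, 0.4, -0.0]
grip_width: 45.0
```

```bash
python3 d.py 434 57.1 35 90
```

```text
t 11.65 pos [435.8  57.1  36.7] jaw 90.6 q [-0.   0.5  2.   0.   0.7 -1.6] grip 45.0 F [-0.1  0.4 -0. ]
tool shift [-1.8  1.7  0. ]  in target frame [-1.8  1.7  0. ] rotvec [-0.   0.6  0.1]
```

send_rows:
  moves:
    - [[-1.5,1,0],[0,0,0],15]
    - [[0,0,0],[0,0,0],15]
    - [[0,0,0],[0,0,0],10]
    - [[0,0,0],[0,0,0],10]
    - [[0,0,0],[0,0,0],10]

```text
time: 12.28
tool_pos: [434.2, 57.1, 35.7]
tcp_rot: [-1.57, -0.001, 0.007]
contact_force: [-1.1, -0.4, 0.2]
grip_width: 20.7
```

```bash
python3 d.py 490 -30 230 100
python3 - <<'E'
from w import *
ims={n:viewer.capture(n) for n in ("side","scene")}
for x,y in ((466,194),(577,42)):
  cs={n:cam(n) for n in ims}; print([o[:3] for o in measure(x,y,{'side':ims['side']},cs)])
E
```

```text
t 12.28 pos [434.2  57.1  35.7] jaw 90.4 q [-0.   0.5  2.   0.   0.7 -1.6] grip 20.7 F [-1.1 -0.4  0.2]
tool shift [  55.5 -194.3  -87.5]  in target frame [  39.8 -194.3  -95.5] rotvec [-0.  -9.6  0.1]
[('tallest', [449.8, 184.1], 3.92), ('tall', [453.2, 188.2], 3.24), ('low', [454.8, 190.8], 2.54), ('lowest', [458.5, 195.0], 1.8)]
[('tallest', [568.2, 25.2], 3.92), ('tall', [568.4, 32.5], 3.22), ('low', [574.2, 34.2], 2.51), ('lowest', [577.1, 37.8], 1.78)]
```

send_rows:
  moves:
    - [[0,-20,0],[0,0,0],10]
    - [[0,-30,0],[0,0,0],10]
    - [[0,-40,0],[0,0,0],10]
    - [[0,-40,0],[0,0,0],10]
    - [[18,-20,-34],[0,-1.2,0],10]
    - [[18,-20,-34],[0,-1.2,0],10]
    - [[18,-20,-34],[0,-1.2,0],10]
    - [[18,-20,-34],[0,-1.2,0],10]
    - [[18,-20,-34],[0,-1.2,0],10]
    - [[18,-20,-34],[0,-1.2,0],10]
    - [[18,-20,-34],[0,-1.2,0],10]
    - [[18,-10,-34],[0,-1.2,0],10]
    - [[0,0,0],[0,0,0],10]
    - [[0,0,0],[0,0,0],10]

```text
time: 14.12
tool_pos: [599.7, -208.9, 313.7]
tcp_rot: [-1.562, 0.017, 0.18]
contact_force: [-0.5, 0.4, -2.8]
grip_width: 20.5
```

```bash
python3 d.py 580 -215 320 100
python3 - <<'E'
from h import *
n="wrist";im=viewer.capture(n); cv2.imwrite("pics/h_wrist.png",im); c=cam(n); np.savez("h_w.npz",K=c[0],r=c[1],t=c[2])
r=spot_point(n,"tray_hole0"); print([(round(d['conf'],2),np.round(d['point'],1).tolist(),onz(n,d['point'],20,c)[:2].tolist()) for d in r])
im=viewer.capture('side'); cv2.imwrite("pics/h_side.png",im)
E
```

```text
t 14.12 pos [ 599.7 -208.9  313.7] jaw 100.3 q [-0.5  0.5  1.  -0.   1.6 -2.2] grip 20.5 F [-0.5  0.4 -2.8]
tool shift [-20.6  -6.   -2.4]  in target frame [-20.5  -6.3  -2.6] rotvec [-0.5  0.3 -1. ]
[(0.89, [360.4, 107.8], [501.93023567832483, -172.59480760545688]), (0.88, [303.2, 108.3], [517.8388112192827, -255.34433646336032]), (0.84, [413.6, 108.5], [488.695736361802, -95.03319499231674]), (0.68, [244.7, 104.5], [528.0450970837467, -340.45051235601966])]
```

View pics/h_wrist.png

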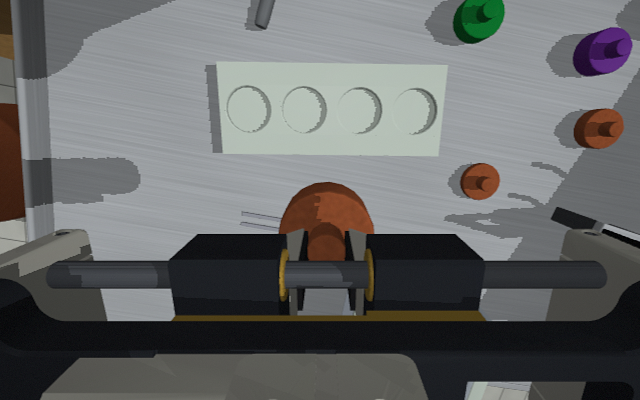

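View pics/h_side.png

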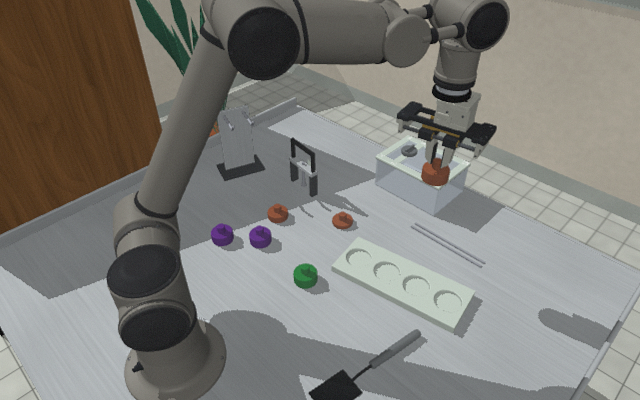

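```bash
cat > tray.py <<'E'
from w import *
def fit_tray(im,c,holes,g=(512,-217,10)):
    hsv=cv2.cvtColor(im,cv2.COLOR_BGR2HSV).astype(int); b,gg,r=[im[...,i].astype(int) for i in range(3)]
    m=((gg-b>4)&(gg>=r)&(gg>130)).astype(np.uint8); m=cv2.morphologyEx(m,cv2.MORPH_OPEN,np.ones((3,3),np.uint8)); m=cv2.morphologyEx(m,cv2.MORPH_CLOSE,np.ones((5,5),np.uint8))
    n,l,s,ce=cv2.connectedComponentsWithStats(m); i=1+np.argmax(s[1:,4]); mm=(l==i).astype(np.uint8)
    ct=max(cv2.findContours(mm,cv2.RETR_EXTERNAL,cv2.CHAIN_APPROX_NONE)[0],key=cv2.contourArea)
    q=cv2.approxPolyDP(cv2.convexHull(ct),6,True).reshape(-1,2); print("quad",q.tolist())
    def T(v,P):
        a=v[2]; P=np.array(P,float); return np.c_[v[0]+np.cos(a)*P[:,0]-np.sin(a)*P[:,1], v[1]+np.sin(a)*P[:,0]+np.cos(a)*P[:,1], np.full(len(P),20.)]
    C=[[65,165],[-65,165],[-65,-165],[65,-165]]; H=[[0,123],[0,41],[0,-41],[0,-123]]
    def f(v,full=False):
        p=proj(None,T(v,C),c); res=[]
        for k in p: res.append(q[np.argmin(np.hypot(*(q-k).T))]-k)
        ph=proj(None,T(v,H),c)
        for k in holes: res.append(0.7*(np.array(k)-ph[np.argmin(np.hypot(*(ph-k).T))]))
        return np.array(res) if full else np.array(res).ravel()
    s=least_squares(f,[g[0],g[1],np.radians(g[2])],loss='soft_l1'); print("tray",s.x[:2],np.degrees(s.x[2]),"res\n",f(s.x,True).tolist()); print("holes",T(s.x,H)[:,:2].tolist())
    return s.x,T,H
if __name__=="__main__":
    im=cv2.imread("pics/h_wrist.png"); d=np.load("h_w.npz"); c=(d['K'],d['r'],d['t'])
    v,T,H=fit_tray(im,c,[[360.4,107.8],[303.2,108.3],[413.6,108.5],[244.7,104.5]])
    a=np.linspace(0,2*np.pi,100)
    for h in H:
        for z in (20,12):
            P=T(v,np.c_[h[0]+32.5*np.cos(a),h[1]+32.5*np.sin(a)]); P[:,2]=z
            cv2.polylines(im,[np.round(proj(None,P,c)).astype(int)],True,(0,0,255) if z==20 else (255,0,0),1)
    cv2.polylines(im,[np.round(proj(None,T(v,[[65,165],[-65,165],[-65,-165],[65,-165]]),c)).astype(int)],True,(0,0,255),1)
    cv2.imwrite("pics/h_fit.png",cv2.resize(im[50:170,200:460],None,fx=3,fy=3,interpolation=cv2.INTER_NEAREST))
E
python3 tray.py
```

```text
quad [[216, 62], [447, 65], [438, 153], [223, 153]]
tray [ 511.2 -214.7] 10.173094743441544 res
 [[-0.4246120297672178, -0.5832389677071319], [-0.3103188352548045, 3.2909924978905565], [1.1077331899813885, 1.6149087516303666], [0.4988250153161289, 0.01108978210965006], [1.008324384125069, -0.8269656899419289], [-0.09279589678092748, -0.31458269841283903], [-0.5526675018842127, -0.4987736613626936], [-1.965292014269488, -2.811621616129403]]
holes [[489.46269514743375, -93.62850385411456], [503.94574482220446, -174.3393536335471], [518.4287944969751, -255.0502034129796], [532.9118441717459, -335.76105319241213]]
```

View pics/h_fit.png

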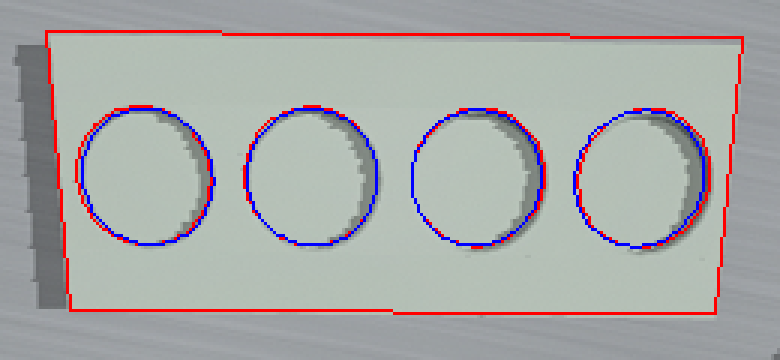

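```bash
python3 d.py 518.4 -255 90 100.2
```

```text
t 14.28 pos [ 599.7 -208.5  314.4] jaw 100.4 q [-0.5  0.5  1.  -0.   1.6 -2.2] grip 21.1 F [-0.5  0.1 -1.9]
tool shift [-84.6 225.5 -32.8]  in target frame [-88.2 224.4 -31.4] rotvec [-0.4  0.2 -0.9]
```

send_rows:
  moves:
    - [[-15,20,-5],[-0.2,0,-0.5],10]
    - [[-15,35,-5],[-0.2,0,-0.4],10]
    - [[-15,35,-5],[0,0,0],10]
    - [[-15,35,-5],[0,0,0],10]
    - [[-15,35,-5],[0,0,0],10]
    - [[-13,30,-5],[0,0,0],10]
    - [[0,20,0],[0,0,0],10]
    - [[0,10,0],[0,0,0],10]
    - [[0,0,0],[0,0,0],10]
    - [[0,0,0],[0,0,0],10]

```text
time: 15.52
tool_pos: [515.2, -247.7, 93.5]
tcp_rot: [-1.574, -0.006, 0.189]
contact_force: [-0.6, 0.4, -2.0]
grip_width: 20.8
```

```bash
python3 d.py 518.4 -255 70 100.2
```

```text
t 15.53 pos [ 515.2 -247.7   93.5] jaw 100.8 q [-0.6  0.6  1.6  0.   1.  -2.3] grip 20.8 F [-0.6  0.4 -2. ]
tool shift [ 1.6 23.5 -7.7]  in target frame [ 1.9 23.5 -7.7] rotvec [0.2 0.6 0.3]
```

send_rows:
  moves:
    - [[1.6,8,-7.7],[0.2,0.6,0.3],10]
    - [[0,8,0],[0,0,0],10]
    - [[0,6,0],[0,0,0],10]
    - [[0,0,0],[0,0,0],10]

```text
time: 16.02
tool_pos: [519.4, -255.9, 71.2]
tcp_rot: [-1.572, -0.002, 0.178]
contact_force: [0.6, -0.5, -2.3]
grip_width: 20.5
```

```bash
python3 d.py 518.4 -255 62 100.2
```

```text
t 16.02 pos [ 519.4 -255.9   71.2] jaw 100.2 q [-0.6  0.6  1.6  0.   1.  -2.3] grip 20.5 F [ 0.6 -0.5 -2.3]
tool shift [-0.8  9.2  1.1]  in target frame [-0.8  9.2  1.1] rotvec [0.1 0.  0.1]
```

send_rows:
  moves:
    - [[-0.8,5,1],[0.1,0,0.1],10]
    - [[0,4,0],[0,0,0],10]
    - [[0,4,0],[0,0,0],10]
    - [[0,0,0],[0,0,0],10]

```text
time: 16.52
tool_pos: [518.4, -254.9, 57.4]
tcp_rot: [-1.57, -0.0, 0.178]
contact_force: [-0.1, -0.4, -2.0]
grip_width: 20.8
```

```bash
python3 d.py 518.4 -255 47.7 100.2
```

```text
t 16.52 pos [ 518.4 -254.9   57.4] jaw 100.2 q [-0.6  0.6  1.6  0.   0.9 -2.3] grip 20.8 F [-0.1 -0.4 -2. ]
tool shift [-0.   9.7 -0.1]  in target frame [ 0.   9.7 -0.1] rotvec [-0.  0.  0.]
```

send_rows:
  moves:
    - [[0,3,0],[0,0,0],10]
    - [[0,3,0],[0,0,0],10]
    - [[0,0,0],[0,0,0],10]

```text
time: 16.9
tool_pos: [518.5, -255.0, 51.2]
tcp_rot: [-1.571, -0.001, 0.178]
contact_force: [0.3, -0.2, -2.8]
grip_width: 20.5
```

send_rows:
  moves:
    - [[0,2.5,0],[0,0,0],10]
    - [[0,1,0],[0,0,0],10]
    - [[0,0,0],[0,0,0],10]

```text
time: 17.27
tool_pos: [518.5, -255.1, 47.7]
tcp_rot: [-1.571, -0.001, 0.179]
contact_force: [-0.6, 0.2, -1.1]
grip_width: 20.7
```

send_rows:
  moves:
    - [[0,0,0],[0,0,0],45]
    - [[0,0,0],[0,0,0],45]
    - [[0,0,0],[0,0,0],45]
    - [[0,-10,0],[0,0,0],45]
    - [[0,-20,0],[0,0,0],45]
    - [[0,-30,0],[0,0,0],45]
    - [[0,-30,0],[0,0,0],45]
    - [[0,0,0],[0,0,0],45]

```text
time: 18.27
tool_pos: [519.7, -255.9, 144.3]
tcp_rot: [-1.574, -0.005, 0.179]
contact_force: [-0.4, -0.4, -0.1]
grip_width: 44.7
```

```bash
python3 d.py 476 190 180 100
python3 - <<'E'
from h import *
n="side";im=viewer.capture(n); cv2.imwrite("pics/i_side.png",cv2.resize(im[180:340,200:480],None,fx=2.8,fy=2.8))
E
```

```text
t 18.27 pos [ 519.7 -255.9  144.3] jaw 100.2 q [-0.6  0.5  1.5  0.   1.1 -2.3] grip 44.7 F [-0.4 -0.4 -0.1]
tool shift [ 36.3 -37.2 446.4]  in target frame [ 34.4 -35.7 446.7] rotvec [0.2 0.2 0.3]
```

View pics/i_side.png

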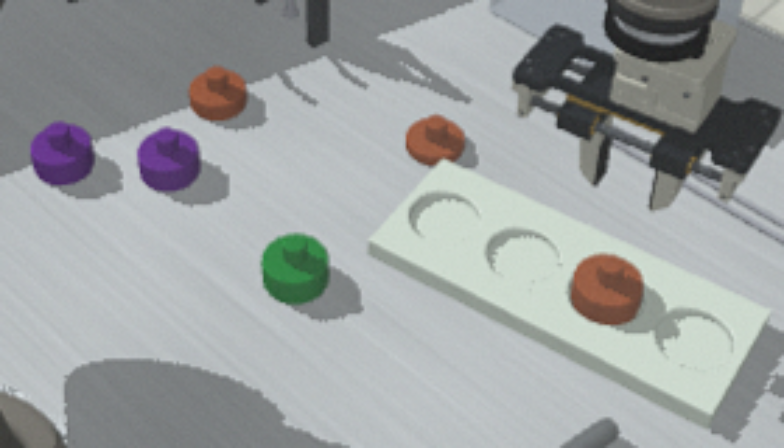

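send_rows:
  moves:
    - [[3,-5,40],[0,0,0],45]
    - [[3,-5,50],[0,0,0],45]
    - [[3,-5,50],[0,0,0],45]
    - [[3,-5,50],[0,0,0],45]
    - [[3,-5,50],[0,0,0],45]
    - [[3,-5,50],[0,0,0],45]
    - [[3,-5,50],[0,0,0],45]
    - [[3,0,50],[0,0,0],45]
    - [[3,0,30],[0,0,0],45]
    - [[0,0,0],[0,0,0],45]
    - [[0,0,0],[0,0,0],45]

```text
time: 19.7
tool_pos: [463.5, 175.0, 167.9]
tcp_rot: [-1.567, 0.015, 0.176]
contact_force: [-0.0, -1.0, 0.9]
grip_width: 45.1
```

```bash
python3 d.py 466 194 100 100
python3 - <<'E'
from w import *
n="wrist";im=viewer.capture(n); cv2.imwrite("pics/j_wrist.png",im); c=cam(n)
print(measure(466,194,{n:im},{n:c},maxpx=40)[2])
E
```

```text
t 19.7 pos [463.5 175.  167.9] jaw 100.1 q [ 0.2  0.3  1.7  0.   1.1 -1.6] grip 45.1 F [-0.  -1.   0.9]
tool shift [ 6.9 67.9 18.1]  in target frame [ 5.8 67.9 18.3] rotvec [-0.2  0.1 -0.9]
('low', [465.6, 194.1], 1.95, {'wrist': [-0.0, 0.1, 1.7]})
```

View pics/j_wrist.png

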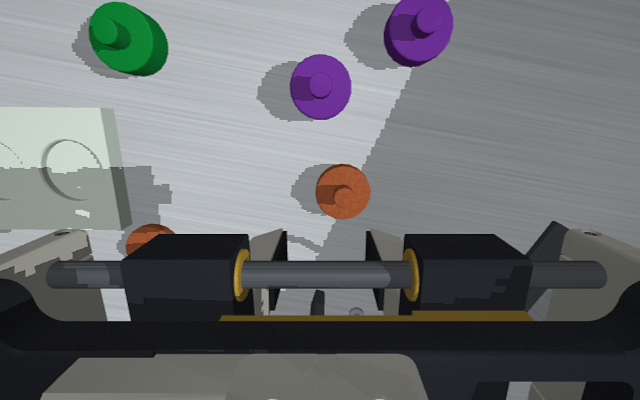

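send_rows:
  moves:
    - [[5,20,10],[-0.2,0,-0.5],45]
    - [[2,25,8.3],[0,0,-0.4],45]
    - [[0,25,0],[0,0,0],45]
    - [[0,25,0],[0,0,0],45]
    - [[0,15,0],[0,0,0],45]
    - [[0,0,0],[0,0,0],45]
    - [[0,0,0],[0,0,0],45]

```text
time: 20.62
tool_pos: [469.5, 186.1, 54.7]
tcp_rot: [-1.572, -0.001, 0.164]
contact_force: [0.1, -0.3, -0.1]
grip_width: 45.2
```

```bash
python3 d.py 465.8 194.1 28 100
```

```text
t 20.62 pos [469.5 186.1  54.7] jaw 99.4 q [ 0.2  0.5  1.8 -0.   0.8 -1.5] grip 45.2 F [ 0.1 -0.3 -0.1]
tool shift [-2.4 26.7  8.5]  in target frame [-2.2 26.7  8.5] rotvec [ 0.1 -0.6  0.1]
```

send_rows:
  moves:
    - [[-2.4,0,8.5],[0,-0.6,0],45]
    - [[0,10,0],[0,0,0],45]
    - [[0,7,0],[0,0,0],45]
    - [[0,6,0],[0,0,0],45]
    - [[0,0,0],[0,0,0],45]

```text
time: 21.25
tool_pos: [466.3, 194.7, 31.5]
tcp_rot: [-1.572, -0.004, 0.175]
contact_force: [-0.2, -0.0, -0.6]
grip_width: 44.9
```

```bash
python3 d.py 465.8 194.1 28 100
```

```text
t 21.25 pos [466.3 194.7  31.5] jaw 100.0 q [ 0.2  0.6  1.8 -0.   0.8 -1.5] grip 44.9 F [-0.2 -0.  -0.6]
tool shift [-0.6  3.5 -0.5]  in target frame [-0.6  3.5 -0.5] rotvec [0.1 0.  0.2]
```

send_rows:
  moves:
    - [[-0.6,3,-0.5],[0,0,0.2],45]
    - [[0,0,0],[0,0,0],10]
    - [[0,0,0],[0,0,0],10]
    - [[0,0,0],[0,0,0],10]
    - [[0,0,0],[0,0,0],10]
    - [[0,0,0],[0,0,0],45]
    - [[0,0,0],[0,0,0],45]
    - [[0,0,0],[0,10,0],45]
    - [[0,0,0],[0,10,0],45]
    - [[0,0,0],[0,10,0],45]
    - [[0,0,0],[0,10,0],45]
    - [[0,0,0],[0,10,0],45]
    - [[0,0,0],[0,10,0],45]
    - [[0,0,0],[0,10,0],45]
    - [[0,0,0],[0,10,0],45]
    - [[0,0,0],[0,10,0],45]
    - [[0,0,0],[0,0,0],45]
    - [[0,0,0],[0,0,0],45]

```text
time: 23.5
tool_pos: [466.6, 194.2, 29.4]
tcp_rot: [-1.568, -0.001, -1.443]
contact_force: [-0.5, 0.6, 0.2]
grip_width: 45.1
```

```bash
python3 d.py 465.8 194.1 28 10
```

```text
t 23.5 pos [466.6 194.2  29.4] jaw 7.3 q [ 0.2  0.6  1.8 -0.   0.8  0.1] grip 45.1 F [-0.5  0.6  0.2]
tool shift [-0.   1.4 -0.8]  in target frame [-0.   1.4 -0.8] rotvec [-0.1 -2.7  0.1]
```

send_rows:
  moves:
    - [[0,1,-0.5],[0,0,0],45]
    - [[0,0,0],[0,0,0],10]
    - [[0,0,0],[0,0,0],10]
    - [[0,0,0],[0,0,0],10]
    - [[0,0,0],[0,0,0],10]

```text
time: 24.12
tool_pos: [465.9, 194.1, 28.3]
tcp_rot: [-1.569, -0.001, -1.438]
contact_force: [-0.3, -0.8, -0.6]
grip_width: 20.7
```

send_rows:
  moves:
    - [[0,-15,0],[0,0,0],10]
    - [[0,-20,0],[0,0,0],10]
    - [[0,-30,0],[0,0,0],10]
    - [[0,-30,0],[0,0,0],10]
    - [[0,-10,0],[0,-9.2,0],10]
    - [[0,0,0],[0,-10.3,0],10]
    - [[0,0,0],[0,-10.3,0],10]
    - [[0,0,0],[0,-10.3,0],10]
    - [[0,0,0],[0,-10.3,0],10]
    - [[0,0,0],[0,-10.3,0],10]
    - [[0,0,0],[0,-10.3,0],10]
    - [[0,0,0],[0,-10.3,0],10]
    - [[0,0,0],[0,-10.3,0],10]
    - [[0,0,0],[0,0,0],10]

```text
time: 25.88
tool_pos: [464.8, 194.1, 148.2]
tcp_rot: [-1.572, -0.008, 0.212]
contact_force: [-0.3, -0.2, -1.6]
grip_width: 20.9
```

```bash
python3 d.py 503.9 -174.3 110 100.2
```

```text
t 25.88 pos [464.8 194.1 148.2] jaw 102.2 q [ 0.2  0.4  1.7 -0.   1.1 -1.5] grip 20.9 F [-0.3 -0.2 -1.6]
tool shift [ -39.7   38.3 -368.4]  in target frame [ -26.7   38.2 -369.5] rotvec [0.  2.  0.5]
```

send_rows:
  moves:
    - [[-4,0,-30],[0,0.5,0.1],10]
    - [[-4,0,-45],[0,0.5,0.1],10]
    - [[-4,0,-45],[0,0.5,0.1],10]
    - [[-4,0,-45],[0,0.5,0.1],10]
    - [[-4,0,-45],[0,0,0],10]
    - [[-4,0,-45],[0,0,0],10]
    - [[-4,0,-45],[0,0,0],10]
    - [[-3,10,-38],[0,0,0],10]
    - [[-3,12,-20],[0,0,0],10]
    - [[0,0,0],[0,0,0],10]
    - [[0,0,0],[0,0,0],10]

```text
time: 27.25
tool_pos: [493.5, -175.1, 131.7]
tcp_rot: [-1.573, -0.008, 0.132]
contact_force: [0.3, -0.3, -1.0]
grip_width: 20.5
```

```bash
python3 d.py 503.9 -174.3 80 100.2
```

```text
t 27.25 pos [ 493.5 -175.1  131.7] jaw 97.5 q [-0.5  0.4  1.7  0.   1.  -2.2] grip 20.5 F [ 0.3 -0.3 -1. ]
tool shift [10.  51.8 -0.5]  in target frame [10.4 51.7 -1.1] rotvec [ 0.1 -2.7  0.5]
```

send_rows:
  moves:
    - [[5,10,-0.3],[0,-1.4,0.2],10]
    - [[5,15,-0.3],[0,-1.3,0.3],10]
    - [[0,15,0],[0,0,0],10]
    - [[0,10,0],[0,0,0],10]
    - [[0,0,0],[0,0,0],10]
    - [[0,0,0],[0,0,0],10]

```text
time: 28.0
tool_pos: [504.4, -171.4, 78.2]
tcp_rot: [-1.572, 0.002, 0.184]
contact_force: [-0.5, 0.3, -2.7]
grip_width: 20.8
```

```bash
python3 d.py 503.9 -174.3 55 100.2
```

```text
t 28.0 pos [ 504.4 -171.4   78.2] jaw 100.5 q [-0.5  0.5  1.7 -0.   0.9 -2.2] grip 20.8 F [-0.5  0.3 -2.7]
tool shift [-1.  23.2 -2.7]  in target frame [-1.1 23.2 -2.8] rotvec [ 0.1  0.3 -0.1]
```

send_rows:
  moves:
    - [[-1,8,-2.7],[0,0.3,0],10]
    - [[0,8,0],[0,0,0],10]
    - [[0,7,0],[0,0,0],10]
    - [[0,0,0],[0,0,0],10]
    - [[0,0,0],[0,0,0],10]

```text
time: 28.62
tool_pos: [504.2, -175.0, 54.3]
tcp_rot: [-1.573, 0.001, 0.178]
contact_force: [-0.6, -0.3, -2.2]
grip_width: 20.9
```

```bash
python3 d.py 503.9 -174.3 40.3 100.2
```

```text
t 28.62 pos [ 504.2 -175.    54.3] jaw 100.2 q [-0.5  0.6  1.7 -0.   0.9 -2.2] grip 20.9 F [-0.6 -0.3 -2.2]
tool shift [-0.2 14.   0.8]  in target frame [-0.2 14.   0.8] rotvec [ 0.1 -0.  -0. ]
```

send_rows:
  moves:
    - [[-0.2,4,0.7],[0,0,0],10]
    - [[0,4,0],[0,0,0],10]
    - [[0,3,0],[0,0,0],10]
    - [[0,1.5,0],[0,0,0],10]
    - [[0,0,0],[0,0,0],10]

```text
time: 29.25
tool_pos: [504.0, -174.3, 41.2]
tcp_rot: [-1.573, 0.0, 0.178]
contact_force: [0.2, 0.5, -1.7]
grip_width: 20.9
```

send_rows:
  moves:
    - [[0,1,0],[0,0,0],10]
    - [[0,0,0],[0,0,0],10]

```text
time: 29.5
tool_pos: [504.3, -174.5, 40.4]
tcp_rot: [-1.574, -0.0, 0.178]
contact_force: [-0.2, 0.2, -1.0]
grip_width: 20.9
```

send_rows:
  moves:
    - [[0,0,0],[0,0,0],45]
    - [[0,0,0],[0,0,0],45]
    - [[0,0,0],[0,0,0],45]
    - [[0,-10,0],[0,0,0],45]
    - [[0,-25,0],[0,0,0],45]
    - [[0,-35,0],[0,0,0],45]
    - [[10,-35,20],[0,0,0],45]
    - [[20,-10,40],[0,0,0],45]
    - [[25,0,40],[0,0,0],45]
    - [[25,0,40],[0,0,0],45]
    - [[20,0,40],[0,0,0],45]
    - [[15,0,30],[0,0,0],45]
    - [[0,0,0],[0,0,0],45]
    - [[0,0,0],[0,0,0],45]

```text
time: 31.25
tool_pos: [584.4, 58.3, 167.8]
tcp_rot: [-1.578, -0.011, 0.176]
contact_force: [-0.6, -0.3, -0.3]
grip_width: 45.1
```

```bash
python3 d.py 585 42 150 100
python3 - <<'E'
from w import *
n="wrist";im=viewer.capture(n); cv2.imwrite("pics/k_wrist.png",im); c=cam(n)
print(measure(577,42,{n:im},{n:c},maxpx=40)[3])
n="side";im=viewer.capture(n); cv2.imwrite("pics/k_side.png",cv2.resize(im[120:340,200:480],None,fx=2.7,fy=2.7))
E
```

```text
t 31.25 pos [584.4  58.3 167.8] jaw 100.1 q [-0.   0.5  1.4 -0.   1.2 -1.8] grip 45.1 F [-0.6 -0.3 -0.3]
tool shift [ -2.5  17.9 -16.1]  in target frame [ -2.3  17.8 -16.2] rotvec [0.4 0.1 0.6]
('lowest', [573.4, -10.6], 2.24, {'wrist': [-0.0, 0.2, 1.9]})
```

View pics/k_wrist.png

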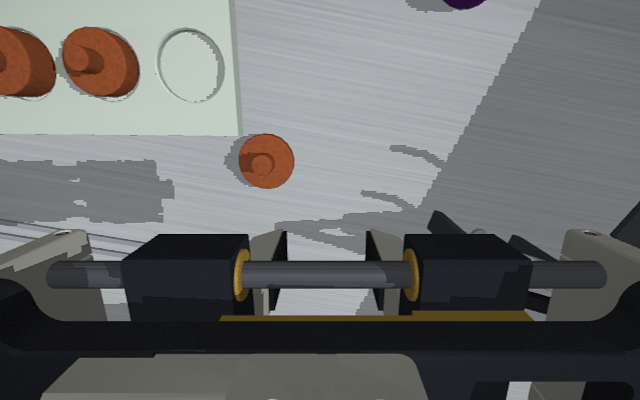

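View pics/k_side.png

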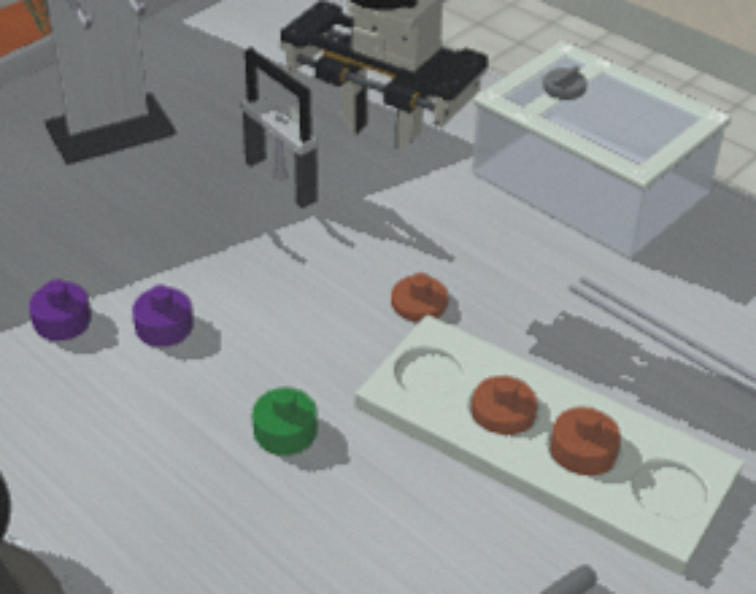

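```bash
python3 d.py 573.4 -10.6 60 100
```

```text
t 31.35 pos [584.4  57.9 167.7] jaw 100.0 q [-0.   0.5  1.4 -0.   1.2 -1.8] grip 44.9 F [0.6 0.  0.1]
tool shift [-23.9 108.  -64.8]  in target frame [-22.7 107.7 -65.5] rotvec [0.4 0.  0.6]
```

send_rows:
  moves:
    - [[-4,5,-15],[0.2,0,0.3],45]
    - [[-5,10,-15],[0.2,0,0.3],45]
    - [[-5,15,-15],[0,0,0],45]
    - [[-5,25,-15],[0,0,0],45]
    - [[-4,25,-5],[0,0,0],45]
    - [[0,20,0],[0,0,0],45]
    - [[0,8,0],[0,0,0],45]
    - [[0,0,0],[0,0,0],45]
    - [[0,0,0],[0,0,0],45]

```text
time: 32.48
tool_pos: [569.7, -25.3, 53.8]
tcp_rot: [-1.57, 0.004, 0.163]
contact_force: [0.1, 0.1, 0.5]
grip_width: 44.6
```

```bash
python3 d.py 573.4 -10.6 20 100;  python3 - <<'E'
from w import *
n="wrist";im=viewer.capture(n); c=cam(n)
print(measure(573,-10,{n:im},{n:c},maxpx=40)[3])
E
```

```text
t 32.48 pos [569.7 -25.3  53.8] jaw 99.3 q [-0.2  0.6  1.6 -0.   0.9 -1.9] grip 44.6 F [0.1 0.1 0.5]
tool shift [ 6.2 33.8 13.9]  in target frame [ 6.2 33.8 13.8] rotvec [-0.  -0.7 -0.3]
('lowest', [572.2, -12.7], 6.36, {'wrist': [-0.2, -0.1, 5.5]})
```

send_rows:
  moves:
    - [[3,0,7],[0,-0.4,-0.3],45]
    - [[3,5,6.7],[0,-0.3,0],45]
    - [[0,10,0],[0,0,0],45]
    - [[0,8,0],[0,0,0],45]
    - [[0,0,0],[0,0,0],45]
    - [[0,0,0],[0,0,0],45]

```text
time: 33.28
tool_pos: [574.2, -8.9, 30.1]
tcp_rot: [-1.571, -0.003, 0.178]
contact_force: [-0.3, -0.5, 0.7]
grip_width: 44.7
```

```bash
python3 d.py 573.2 -11 20 100
```

```text
t 33.27 pos [574.2  -8.9  30.1] jaw 100.2 q [-0.1  0.6  1.6  0.   0.9 -1.9] grip 44.7 F [-0.3 -0.5  0.7]
tool shift [-1.4 10.1 -1.9]  in target frame [-1.3 10.1 -1.9] rotvec [0.  0.2 0.2]
```

send_rows:
  moves:
    - [[-1.4,4,-1.9],[0,0.2,0.2],45]
    - [[0,4,0],[0,0,0],45]
    - [[0,2,0],[0,0,0],45]
    - [[0,0,0],[0,0,0],45]
    - [[0,0,0],[0,0,0],10]
    - [[0,0,0],[0,0,0],10]
    - [[0,0,0],[0,0,0],10]
    - [[0,0,0],[0,0,0],10]

```text
time: 34.28
tool_pos: [573.4, -11.5, 20.0]
tcp_rot: [-1.571, -0.0, 0.173]
contact_force: [-0.0, -0.2, -1.0]
grip_width: 20.9
```

```bash
python3 d.py 573.2 -11 20 10
```

```text
t 34.27 pos [573.4 -11.5  20. ] jaw 99.9 q [-0.1  0.7  1.6 -0.   0.9 -1.9] grip 20.9 F [-0.  -0.2 -1. ]
tool shift [-0.1 -0.   0.5]  in target frame [-0.5 -0.  -0.1] rotvec [ 0.  89.9  0. ]
```

send_rows:
  moves:
    - [[0,0,0],[0,0,0],45]
    - [[0,0,0],[0,0,0],45]
    - [[0,0,0],[0,10,0],45]
    - [[0,0,0],[0,10,0],45]
    - [[0,0,0],[0,10,0],45]
    - [[0,0,0],[0,10,0],45]
    - [[0,0,0],[0,10,0],45]
    - [[0,0,0],[0,10,0],45]
    - [[0,0,0],[0,10,0],45]
    - [[0,0,0],[0,10,0],45]
    - [[0,0,0],[0,8,0],45]
    - [[0,0,0],[0,0,0],45]
    - [[0,0,0],[0,0,0],10]
    - [[0,0,0],[0,0,0],10]
    - [[0,0,0],[0,0,0],10]
    - [[0,0,0],[0,0,0],10]

```text
time: 36.28
tool_pos: [573.6, -11.5, 20.4]
tcp_rot: [-1.57, -0.001, -1.406]
contact_force: [0.1, 0.4, 0.2]
grip_width: 20.5
```

```bash
python3 d.py 489.5 -93.6 110 100.2
```

```text
t 36.27 pos [573.6 -11.5  20.4] jaw 9.4 q [-0.1  0.7  1.6 -0.   0.9 -0.3] grip 20.5 F [0.1 0.4 0.2]
tool shift [ 67.2 -89.6 -96.4]  in target frame [-97.4 -89.6 -65.9] rotvec [  0.  -90.8   0.1]
```

send_rows:
  moves:
    - [[0,-12,0],[0,0,0],10]
    - [[0,-25,0],[0,0,0],10]
    - [[0,-30,0],[0,0,0],10]
    - [[0,-25,0],[0,0,0],10]
    - [[0,0,0],[0,-10,0],10]
    - [[0,0,0],[0,-10,0],10]
    - [[0,0,0],[0,-10,0],10]
    - [[0,0,0],[0,-10,0],10]
    - [[0,0,0],[0,-10,0],10]
    - [[0,0,0],[0,-10,0],10]
    - [[0,0,0],[0,-10,0],10]
    - [[0,0,0],[0,-10,0],10]
    - [[0,0,0],[0,-8.5,0],10]
    - [[-30,0,-20],[0,0,0],10]
    - [[-35,0,-25],[0,0,0],10]
    - [[-25,0,-15],[0,0,0],10]
    - [[0,0,0],[0,0,0],10]
    - [[0,0,0],[0,0,0],10]

```text
time: 38.52
tool_pos: [496.3, -89.1, 128.2]
tcp_rot: [-1.576, -0.011, 0.196]
contact_force: [0.7, -0.6, -0.8]
grip_width: 20.5
```

```bash
python3 d.py 489.5 -93.6 60 100.2
python3 - <<'E'
from tray import *
n="wrist";im=viewer.capture(n); c=cam(n); cv2.imwrite("pics/l_wrist.png",im)
E
```

```text
t 38.52 pos [496.3 -89.1 128.2] jaw 101.2 q [-0.3  0.4  1.7  0.   1.  -2.1] grip 20.5 F [ 0.7 -0.6 -0.8]
tool shift [-8.3 68.1 -2.7]  in target frame [-7.5 68.2 -3.2] rotvec [0.3 1.  0.6]
```

View pics/l_wrist.png

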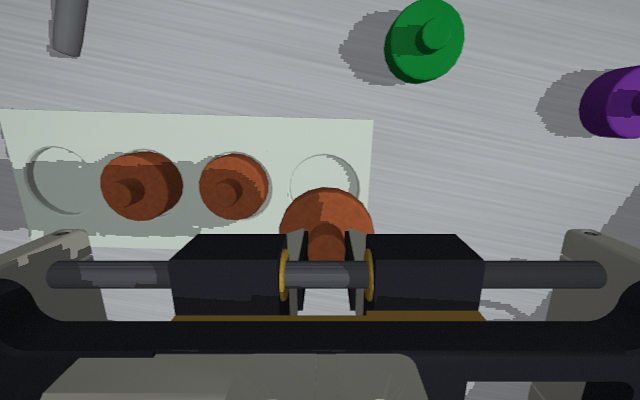

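send_rows:
  moves:
    - [[-8,15,-3],[0.3,1,0.6],10]
    - [[0,20,0],[0,0,0],10]
    - [[0,18,0],[0,0,0],10]
    - [[0,12,0],[0,0,0],10]
    - [[0,0,0],[0,0,0],10]
    - [[0,0,0],[0,0,0],10]

```text
time: 39.33
tool_pos: [488.9, -92.0, 57.8]
tcp_rot: [-1.568, 0.003, 0.179]
contact_force: [0.3, -0.3, -0.9]
grip_width: 21.1
```

```bash
python3 d.py 489.5 -93.6 45 100.2
```

```text
t 39.33 pos [488.9 -92.   57.8] jaw 100.3 q [-0.3  0.5  1.8  0.   0.8 -2.1] grip 21.1 F [ 0.3 -0.3 -0.9]
tool shift [ 0.4 12.8 -1.7]  in target frame [ 0.3 12.8 -1.7] rotvec [-0.1  0.1 -0.2]
```

send_rows:
  moves:
    - [[0.4,4,-1.7],[-0.1,0.1,-0.2],10]
    - [[0,4,0],[0,0,0],10]
    - [[0,4,0],[0,0,0],10]
    - [[0,0,0],[0,0,0],10]

```text
time: 39.83
tool_pos: [490.5, -94.0, 46.2]
tcp_rot: [-1.572, -0.003, 0.178]
contact_force: [-0.7, 0.2, -0.2]
grip_width: 21.0
```

```bash
python3 d.py 489.5 -93.6 32.4 100.2
```

```text
t 39.83 pos [490.5 -94.   46.2] jaw 100.2 q [-0.3  0.5  1.8  0.   0.8 -2.1] grip 21.0 F [-0.7  0.2 -0.2]
tool shift [-0.9 13.8  0.6]  in target frame [-0.9 13.8  0.6] rotvec [ 0.  -0.   0.2]
```

send_rows:
  moves:
    - [[-0.9,4,0.6],[0,0,0.2],10]
    - [[0,4,0],[0,0,0],10]
    - [[0,3,0],[0,0,0],10]
    - [[0,2,0],[0,0,0],10]
    - [[0,0.5,0],[0,0,0],10]
    - [[0,0,0],[0,0,0],10]

```text
time: 40.58
tool_pos: [490.0, -93.6, 32.4]
tcp_rot: [-1.572, -0.0, 0.177]
contact_force: [-0.1, 0.1, -0.5]
grip_width: 20.7
```

send_rows:
  moves:
    - [[0,0,0],[0,0,0],45]
    - [[0,0,0],[0,0,0],45]
    - [[0,0,0],[0,0,0],45]
    - [[0,-10,0],[0,0,0],60]
    - [[0,-30,0],[0,0,0],60]
    - [[0,-40,0],[0,0,0],60]
    - [[0,-50,0],[0,0,0],60]
    - [[0,-50,0],[0,0,0],60]
    - [[15,-50,0],[0,0,0],60]
    - [[20,-30,0],[0,0,0],60]
    - [[20,0,-10],[0,0,0],60]
    - [[0,0,0],[0,0,0],60]
    - [[0,0,0],[0,0,0],60]

```text
time: 42.2
tool_pos: [544.9, -92.7, 307.8]
tcp_rot: [-1.574, -0.005, 0.177]
contact_force: [0.4, -0.5, -0.6]
grip_width: 60.2
```

```bash
python3 d.py 600 150 310 10
python3 - <<'E'
from h import *
d=np.load("b_wrist.npz"); c=(d['K'],d['r'],d['t'])
for p in ((436,122),(450,12),(422,122),(440,12)): print(onz(None,p,156,c))
n="wrist";im=viewer.capture(n); cv2.imwrite("pics/m_wrist.png",im)
n="side";im=viewer.capture(n); cv2.imwrite("pics/m_side.png",im)
E
```

```text
t 42.2 pos [544.9 -92.7 307.8] jaw 100.2 q [-0.3  0.3  1.3 -0.   1.5 -2. ] grip 60.2 F [ 0.4 -0.5 -0.6]
tool shift [ 97.   -2.5 229.1]  in target frame [-229.4   -2.2   96.4] rotvec [-0.1 90.2  0.4]
[619.1 188.8 156. ]
[622.7 291.2 156. ]
[604.4 188.8 156. ]
[613.1 291.2 156. ]
```

View pics/m_wrist.png

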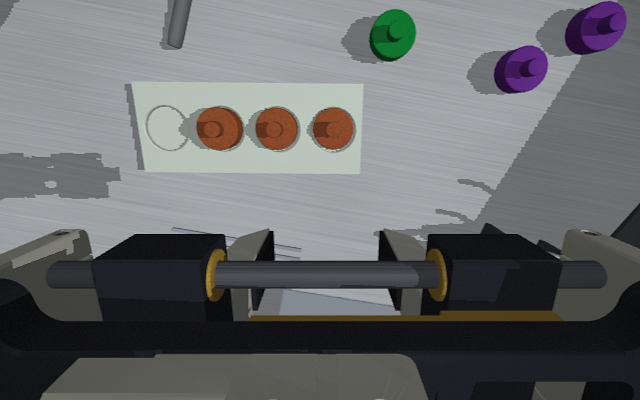

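View pics/m_side.png

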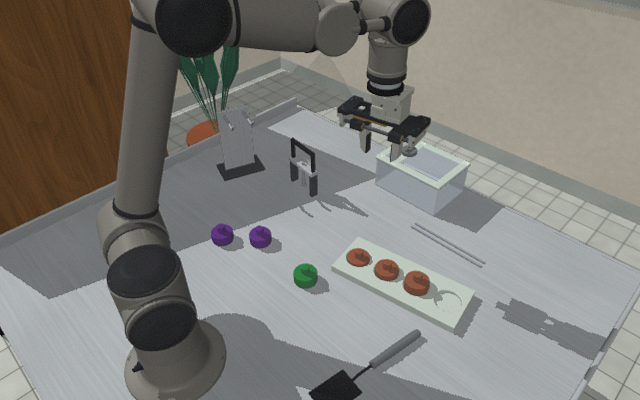

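send_rows:
  moves:
    - [[15,0,30],[0,0,0],60]
    - [[20,0,45],[0,0,0],60]
    - [[20,0,45],[0,0,0],60]
    - [[20,0,45],[0,0,0],60]
    - [[20,0,45],[0,0,0],60]
    - [[0,0,20],[0,0,0],60]
    - [[0,0,0],[0,10.5,0],60]
    - [[0,0,0],[0,10.5,0],60]
    - [[0,0,0],[0,10.5,0],60]
    - [[0,0,0],[0,10.5,0],60]
    - [[0,0,0],[0,10.5,0],60]
    - [[0,0,0],[0,10.5,0],60]
    - [[0,0,0],[0,10.5,0],60]
    - [[0,0,0],[0,10.5,0],60]
    - [[0,0,0],[0,10.5,0],60]
    - [[0,0,0],[0,8,0],60]
    - [[0,0,0],[0,0,0],60]
    - [[0,0,0],[0,0,0],60]

```text
time: 44.55
tool_pos: [587.0, 147.9, 305.2]
tcp_rot: [-1.579, -0.01, -1.66]
contact_force: [-0.6, 0.8, 1.2]
grip_width: 59.7
```

```bash
python3 d.py 600 150 310 -3
python3 - <<'E'
from h import *
n="wrist";im=viewer.capture(n); c=cam(n); cv2.imwrite("pics/n_wrist.png",im); np.savez("n_w.npz",K=c[0],r=c[1],t=c[2])
for th,z in (("handle",150),("foot_sole",10),("gauge",0),("hook_seat",209),("hook",0)):
    print(th,[(round(d['conf'],2),np.round(d['point']).tolist(),onz(n,d['point'],z,c)[:2].round(1).tolist()) for d in spot_point(n,th)])
E
```

```text
t 44.55 pos [587.  147.9 305.2] jaw -5.1 q [ 0.1  0.5  1.1 -0.   1.6  0.2] grip 59.7 F [-0.6  0.8  1.2]
tool shift [-3.2 -4.9 12.7]  in target frame [-2.8 -4.8 12.9] rotvec [ 0.5 -2.1  0.5]
handle [(0.57, [348.0, 91.0], [616.6, 241.6])]
foot_sole []
gauge [(0.81, [339.0, 102.0], [612.6, 237.4])]
hook_seat []
hook []
```

View pics/n_wrist.png

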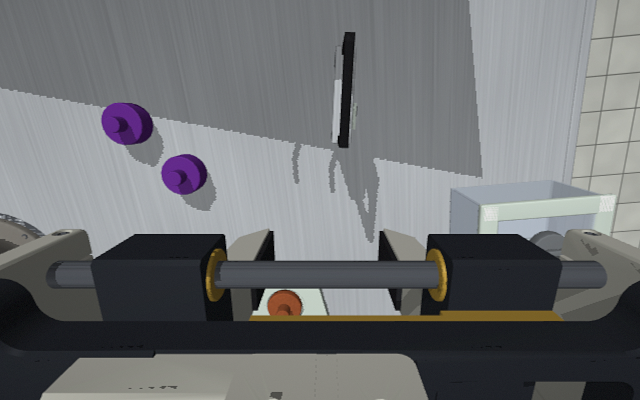

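Run:
```python
from h import *
im=cv2.imread("pics/n_wrist.png"); d=np.load("n_w.npz"); c=(d['K'],d['r'],d['t'])
cv2.imwrite("pics/n2.png",cv2.resize(im[20:160,310:380],None,fx=4,fy=4,interpolation=cv2.INTER_NEAREST))
g=im[20:160,310:380].max(2); 
for r in (36,50,70,90,110,130,140):
    row=im[r,325:365].max(1); print(r,[(325+i) for i in np.where(row<45)[0]][:1],[(325+i) for i in np.where(row<45)[0]][-1:], row.tolist()[8:36])
print([onz(None,p,156,c) for p in ((348.5,33),(344,147))])
```

```text
36 [np.int64(345)] [np.int64(354)] [121, 121, 123, 124, 122, 118, 115, 119, 122, 125, 103, 49, 23, 29, 31, 33, 32, 28, 26, 30, 25, 37, 95, 124, 123, 122, 121, 121]
50 [np.int64(342)] [np.int64(353)] [121, 122, 105, 105, 132, 134, 129, 131, 102, 23, 13, 20, 24, 28, 27, 27, 28, 26, 25, 21, 27, 97, 116, 110, 122, 120, 123, 122]
70 [np.int64(343)] [np.int64(352)] [123, 113, 114, 132, 133, 128, 128, 129, 136, 104, 9, 24, 29, 25, 24, 28, 23, 22, 19, 29, 92, 110, 110, 125, 123, 122, 124, 123]
90 [np.int64(342)] [np.int64(350)] [115, 149, 188, 190, 182, 181, 185, 195, 147, 7, 25, 26, 25, 27, 21, 23, 24, 17, 52, 98, 106, 110, 127, 127, 125, 123, 123, 123]
110 [np.int64(341)] [np.int64(349)] [149, 186, 192, 184, 182, 185, 195, 146, 7, 21, 27, 26, 26, 23, 24, 22, 12, 103, 144, 126, 122, 145, 150, 117, 102, 128, 125, 125]
130 [np.int64(340)] [np.int64(348)] [193, 191, 184, 182, 185, 193, 145, 7, 21, 26, 26, 26, 24, 25, 22, 10, 137, 163, 123, 125, 123, 122, 123, 125, 129, 130, 127, 125]
140 [np.int64(338)] [np.int64(347)] [191, 189, 184, 167, 106, 3, 19, 24, 25, 24, 25, 25, 25, 22, 19, 74, 131, 132, 116, 126, 124, 122, 124, 125, 127, 129, 129, 127]
[array([620.6, 292.1, 156. ]), array([608.8, 186.9, 156. ])]
```

View pics/n2.png

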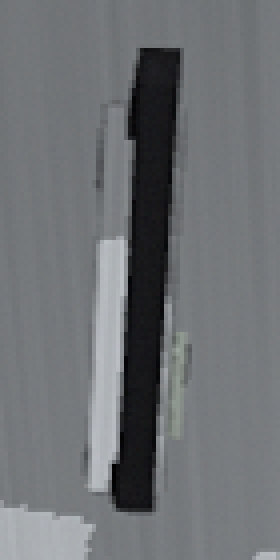

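Run:
```python
from h import *
d=np.load("n_w.npz"); c=(d['K'],d['r'],d['t'])
R=cv2.Rodrigues(c[1])[0]; print("cam",-R.T@c[2])
a,b=[onz(None,p,156,c) for p in ((349.8,32),(344,147.5))]
print(a,b,np.linalg.norm(a-b),(a+b)/2,np.degrees(np.arctan2(*(a-b)[1::-1])))
# mid edges
for r,l,h in ((50,342,353.5),(90,341.5,350.6),(130,339.5,348.5)): print(onz(None,((l+h)/2,r),156,c), onz(None,(l,r),156,c)[0]-onz(None,(h,r),156,c)[0])
```

```text
cam [596.  220.5 467. ]
[621.9 292.9 156. ] [608.8 186.4 156. ] 107.2761869562383 [615.3 239.6 156. ] 82.97856861839183
[618.9 277.7 156. ] -10.888553985667158
[614.8 242.1 156. ] -8.917206741319205
[610. 204. 156.] -9.138708055960137
```

```bash
python3 d.py 615 239.6 205 -7
```

```text
t 44.85 pos [587.3 148.3 305.1] jaw -5.2 q [ 0.1  0.5  1.1 -0.   1.6  0.2] grip 60.0 F [ 0.2 -0.5 -0.8]
tool shift [-94.3  99.1  20.1]  in target frame [-93.9 100.1  16.3] rotvec [0.5 1.8 0.6]
```

send_rows:
  moves:
    - [[-15,15,3],[0.5,1,0.6],50]
    - [[-25,25,4],[0,0.8,0],50]
    - [[-25,25,4],[0,0,0],50]
    - [[-20,20,4],[0,0,0],50]
    - [[-10,10,2],[0,0,0],50]
    - [[0,0,0],[0,0,0],50]
    - [[0,0,0],[0,0,0],50]

```text
time: 45.72
tool_pos: [617.2, 242.8, 208.7]
tcp_rot: [-1.567, 0.001, -1.693]
contact_force: [0.4, 0.3, -0.2]
grip_width: 50.2
```

```bash
python3 d.py 615 239.6 170 -7
```

```text
t 45.73 pos [617.2 242.8 208.7] jaw -7.0 q [ 0.3  0.6  1.1 -0.   1.4  0.4] grip 50.2 F [ 0.4  0.3 -0.2]
tool shift [ 3.5 38.6 -1.9]  in target frame [ 3.4 38.7 -1.8] rotvec [-0.2  0.  -0.1]
```

send_rows:
  moves:
    - [[3.5,5,-1.9],[-0.2,0,0],50]
    - [[0,15,0],[0,0,0],50]
    - [[0,15,0],[0,0,0],50]
    - [[0,0,0],[0,0,0],50]
    - [[0,0,0],[0,0,0],50]

```text
time: 46.35
tool_pos: [615.1, 237.6, 172.6]
tcp_rot: [-1.569, 0.001, -1.695]
contact_force: [-0.3, 0.1, 0.4]
grip_width: 50.2
```

```bash
python3 d.py 615 239.6 140 -7
python3 - <<'E'
from h import *
for n in ("wrist","side"):
    im=viewer.capture(n); cv2.imwrite(f"pics/o_{n}.png",im if n=='wrist' else cv2.resize(im[100:220,240:400],None,fx=4.5,fy=4.5))
E
```

```text
t 46.35 pos [615.1 237.6 172.6] jaw -7.1 q [0.2 0.6 1.2 0.  1.3 0.4] grip 50.2 F [-0.3  0.1  0.4]
tool shift [-1.9 32.6 -0.4]  in target frame [-2.  32.6 -0.3] rotvec [-0.1 -0.1 -0.1]
```

View pics/o_wrist.png

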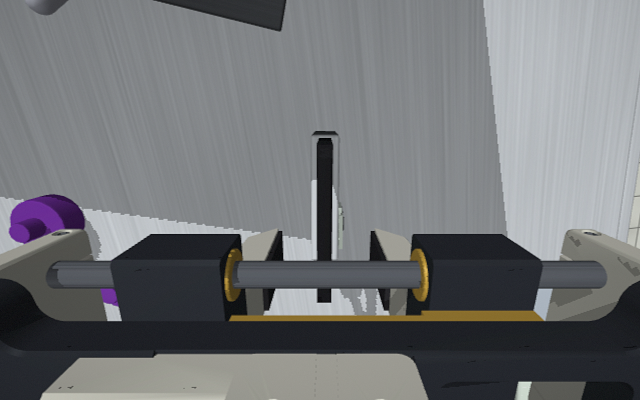

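View pics/o_side.png

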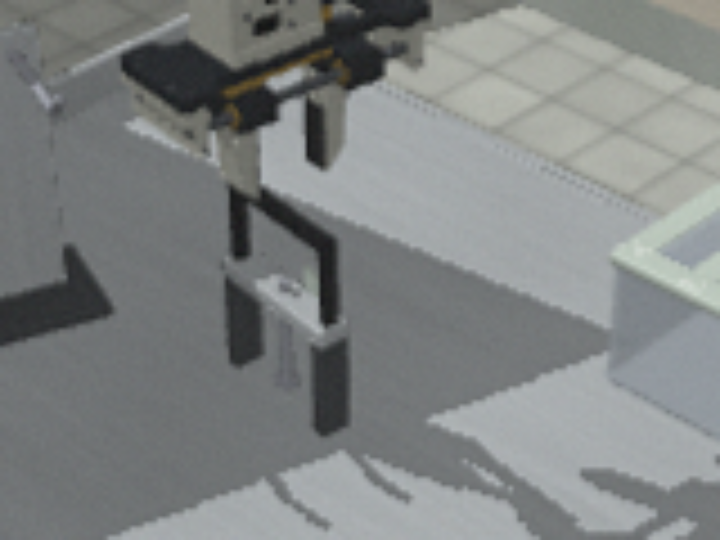

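send_rows:
  moves:
    - [[-2,8,-0.4],[0,0,0],50]
    - [[0,8,0],[0,0,0],50]
    - [[0,8,0],[0,0,0],50]
    - [[0,7,0],[0,0,0],50]
    - [[0,0,0],[0,0,0],50]
    - [[0,0,0],[0,0,0],50]

```text
time: 47.2
tool_pos: [615.1, 240.1, 139.6]
tcp_rot: [-1.568, 0.001, -1.694]
contact_force: [-0.2, 0.2, -0.1]
grip_width: 49.7
```

```bash
python3 d.py 615 239.6 140 -7
```

```text
t 47.2 pos [615.1 240.1 139.6] jaw -7.1 q [0.3 0.7 1.2 0.  1.2 0.4] grip 49.7 F [-0.2  0.2 -0.1]
tool shift [ 0.5 -0.4 -0. ]  in target frame [ 0.5 -0.4 -0. ] rotvec [-0.1 -0.1 -0.1]
```

Close on the handle.

send_rows:
  moves:
    - [[0,0,0],[0,0,0],0]
    - [[0,0,0],[0,0,0],0]
    - [[0,0,0],[0,0,0],0]
    - [[0,0,0],[0,0,0],0]
    - [[0,0,0],[0,0,0],0]
    - [[0,0,0],[0,0,0],0]

```text
time: 47.95
tool_pos: [615.3, 240.2, 140.6]
tcp_rot: [-1.567, 0.002, -1.694]
contact_force: [-0.5, 0.2, 0.2]
grip_width: 9.5
```

```bash
python3 d.py 615 239.6 140 -7;  python3 - <<'E'
from h import *
for n in ("side",):
    im=viewer.capture(n); cv2.imwrite(f"pics/p_{n}.png",im if n=='wrist' else cv2.resize(im[100:220,240:400],None,fx=4.5,fy=4.5))
E
```

```text
t 47.95 pos [615.3 240.2 140.6] jaw -7.1 q [0.3 0.7 1.2 0.  1.2 0.4] grip 9.5 F [-0.5  0.2  0.2]
tool shift [ 0.6  0.5 -0.2]  in target frame [ 0.6  0.6 -0.2] rotvec [-0.2 -0.1 -0.1]
```

View pics/p_side.png

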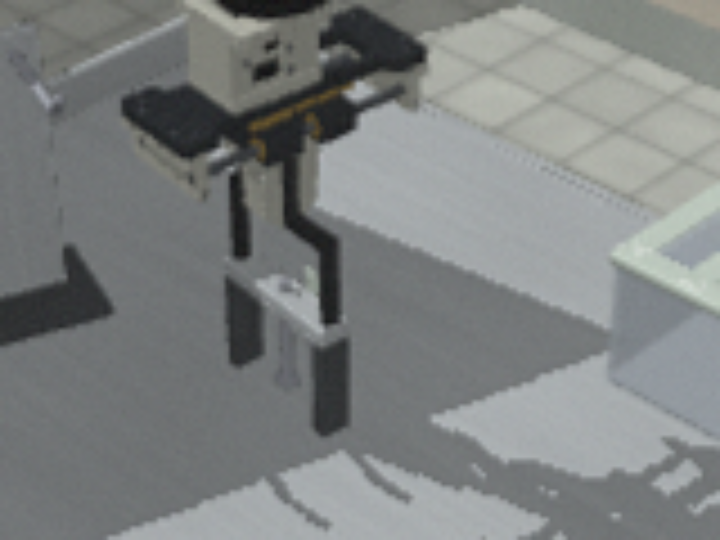

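send_rows:
  moves:
    - [[0,-10,0],[0,0,0],0]
    - [[0,-20,0],[0,0,0],0]
    - [[0,-25,0],[0,0,0],0]
    - [[0,-25,0],[0,0,0],0]
    - [[0,-25,0],[0,0,0],0]
    - [[0,-15,0],[0,0,0],0]
    - [[0,0,0],[0,9,0],0]
    - [[0,0,0],[0,9,0],0]
    - [[0,0,0],[0,9,0],0]
    - [[0,0,0],[0,9,0],0]
    - [[0,0,0],[0,9,0],0]
    - [[0,0,0],[0,9,0],0]
    - [[0,0,0],[0,9,0],0]
    - [[0,0,0],[0,9,0],0]
    - [[0,0,0],[0,0,0],0]
    - [[0,0,0],[0,0,0],0]

```text
time: 50.0
tool_pos: [613.2, 239.2, 267.0]
tcp_rot: [-1.57, -0.001, -2.987]
contact_force: [-0.7, 0.7, -2.4]
grip_width: 9.4
```

```bash
python3 d.py 518.4 -255 260 -79.8
python3 - <<'E'
from h import *
for n in ("side","wrist"):
    im=viewer.capture(n); cv2.imwrite(f"pics/q_{n}.png",im)
E
```

```text
t 50.0 pos [613.2 239.2 267. ] jaw -81.1 q [ 0.3  0.6  1.  -0.   1.5  1.7] grip 9.4 F [-0.7  0.7 -2.4]
tool shift [169.7   7.4 473.7]  in target frame [180.8   7.  469.6] rotvec [-0.  -1.3  0.1]
```

View pics/q_side.png

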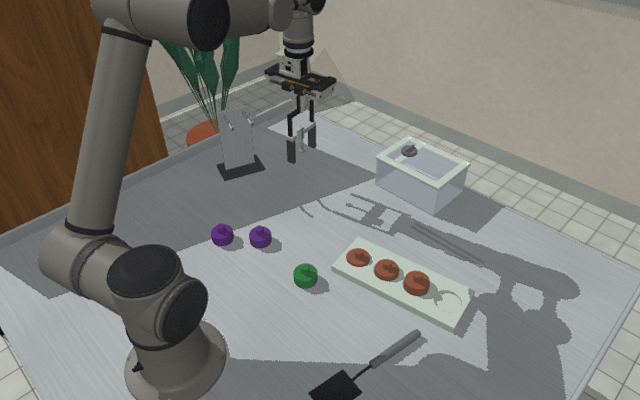

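View pics/q_wrist.png

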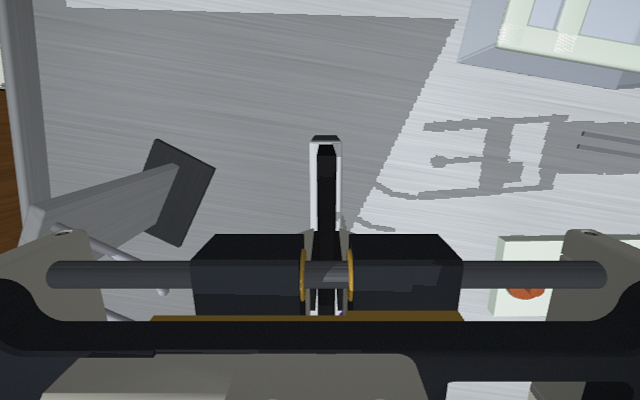

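send_rows:
  moves:
    - [[8,0,20],[0,0,0],0]
    - [[14,0,35],[0,0,0],0]
    - [[16,0,40],[0,0,0],0]
    - [[16,0,42],[0,0,0],0]
    - [[16,0,42],[0,0,0],0]
    - [[16,0,42],[0,0,0],0]
    - [[16,0,42],[0,-0.5,0],0]
    - [[16,0,42],[0,-0.5,0],0]
    - [[16,0,42],[0,-0.3,0],0]
    - [[16,0,42],[0,0,0],0]
    - [[10,0,35],[0,0,0],0]
    - [[5,0,25],[0,0,0],0]
    - [[0,0,0],[0,0,0],0]
    - [[0,0,0],[0,0,0],0]

```text
time: 51.85
tool_pos: [524.1, -245.2, 268.7]
tcp_rot: [-1.568, 0.003, -2.942]
contact_force: [-0.1, 0.1, -3.3]
grip_width: 9.8
```

```bash
python3 d.py 518.4 -255 230 -79.8
python3 - <<'E'
from h import *
for n in ("wrist",):
    im=viewer.capture(n); cv2.imwrite(f"pics/r_{n}.png",im)
E
```

```text
t 51.85 pos [ 524.1 -245.2  268.7] jaw -78.6 q [-0.6  0.4  1.3  0.   1.4  0.8] grip 9.8 F [-0.1  0.1 -3.3]
tool shift [ 7.6 38.7  8.4]  in target frame [ 7.3 38.7  8.6] rotvec [-0.1  1.2 -0.1]
```

View pics/r_wrist.png

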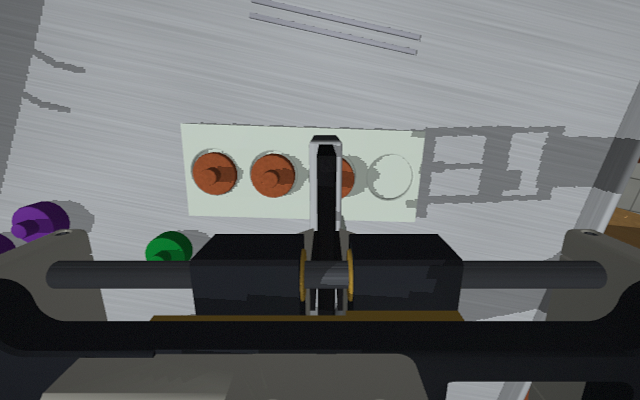

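send_rows:
  moves:
    - [[4,5,4],[0,0.6,0],0]
    - [[3.5,10,4.5],[0,0.6,0],0]
    - [[0,12,0],[0,0,0],0]
    - [[0,12,0],[0,0,0],0]
    - [[0,5,0],[0,0,0],0]
    - [[0,0,0],[0,0,0],0]
    - [[0,0,0],[0,0,0],0]

```text
time: 52.78
tool_pos: [518.2, -253.2, 221.0]
tcp_rot: [-1.57, 0.002, -2.961]
contact_force: [-0.1, -0.2, -3.1]
grip_width: 9.9
```

```bash
python3 d.py 518.5 -255 200 -79.8
```

```text
t 52.77 pos [ 518.2 -253.2  221. ] jaw -79.6 q [-0.6  0.4  1.4  0.   1.3  0.8] grip 9.9 F [-0.1 -0.2 -3.1]
tool shift [ 0.1 21.   1.7]  in target frame [ 0.  21.   1.8] rotvec [-0.1  0.2 -0.1]
```

send_rows:
  moves:
    - [[0,6,1.8],[0,0.2,0],0]
    - [[0,8,0],[0,0,0],0]
    - [[0,7,0],[0,0,0],0]
    - [[0,0,0],[0,0,0],0]
    - [[0,0,0],[0,0,0],0]

```text
time: 53.4
tool_pos: [518.8, -255.3, 198.9]
tcp_rot: [-1.569, 0.002, -2.964]
contact_force: [-0.3, -0.8, -3.2]
grip_width: 9.6
```

```bash
python3 d.py 518.5 -255 162 -79.8
python3 - <<'E'
from h import *
for n in ("wrist","side"):
    im=viewer.capture(n); cv2.imwrite(f"pics/s_{n}.png",im if n=='wrist' else cv2.resize(im[180:330,320:500],None,fx=4,fy=4))
E
```

```text
t 53.4 pos [ 518.8 -255.3  198.9] jaw -79.8 q [-0.6  0.5  1.4  0.   1.3  0.8] grip 9.6 F [-0.3 -0.8 -3.2]
tool shift [ 0.4 36.9 -0.4]  in target frame [ 0.3 36.9 -0.4] rotvec [-0.1 -0.  -0.1]
```

View pics/s_side.png

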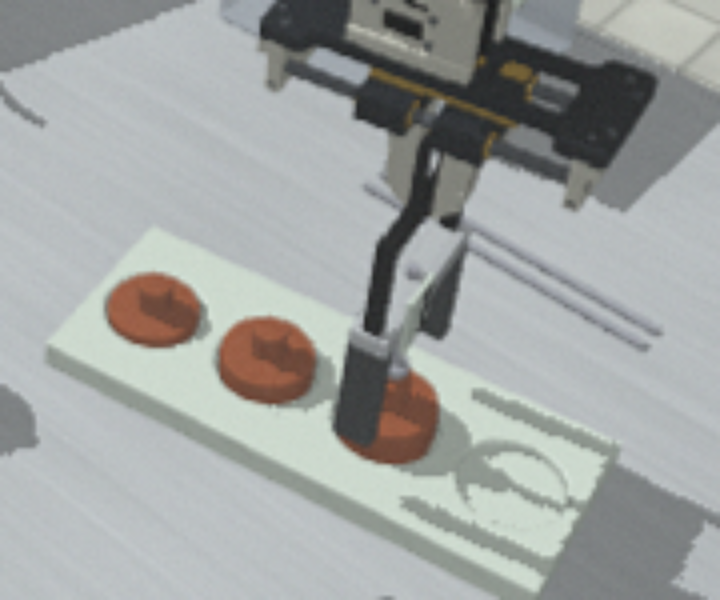

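View pics/s_wrist.png

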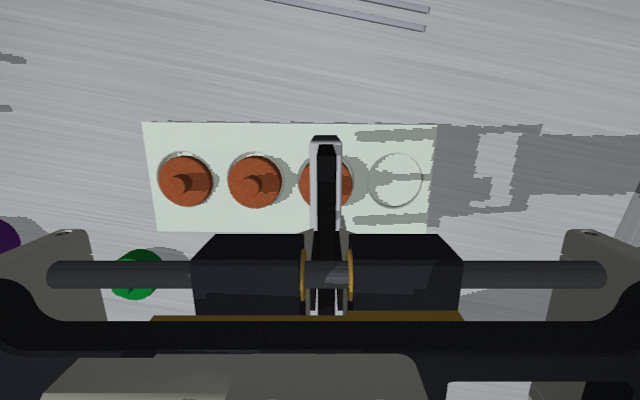

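send_rows:
  moves:
    - [[0.3,6,-0.3],[0,0,0],0]
    - [[0,7,0],[0,0,0],0]
    - [[0,7,0],[0,0,0],0]
    - [[0,6,0],[0,0,0],0]
    - [[0,5,0],[0,0,0],0]
    - [[0,2,0],[0,0,0],0]
    - [[0,0,0],[0,0,0],0]

```text
time: 54.38
tool_pos: [518.9, -255.3, 164.4]
tcp_rot: [-1.568, 0.003, -2.964]
contact_force: [-0.0, 0.7, -0.8]
grip_width: 9.6
```

```bash
python3 d.py 518.5 -255 160.6 -79.8
```

```text
t 54.38 pos [ 518.9 -255.3  164.4] jaw -79.8 q [-0.6  0.5  1.5  0.   1.2  0.8] grip 9.6 F [-0.   0.7 -0.8]
tool shift [ 0.4  3.8 -0.4]  in target frame [ 0.4  3.8 -0.4] rotvec [-0.2 -0.  -0.2]
```

send_rows:
  moves:
    - [[0,2,0],[0,0,0],0]
    - [[0,1,0],[0,0,0],0]
    - [[0,0,0],[0,0,0],0]

```text
time: 54.75
tool_pos: [519.1, -255.3, 161.7]
tcp_rot: [-1.568, 0.004, -2.964]
contact_force: [-0.3, 0.2, 0.2]
grip_width: 9.6
```

send_rows:
  moves:
    - [[0,1,0],[0,0,0],0]
    - [[0,0,0],[0,0,0],0]

```text
time: 55.0
tool_pos: [519.1, -255.4, 160.7]
tcp_rot: [-1.568, 0.004, -2.964]
contact_force: [-0.1, 0.4, -0.4]
grip_width: 9.5
```

send_rows:
  moves:
    - [[0,1,0],[0,0,0],0]
    - [[0,0,0],[0,0,0],0]

```text
time: 55.25
tool_pos: [519.1, -255.6, 160.7]
tcp_rot: [-1.567, 0.004, -2.964]
contact_force: [-0.2, -0.3, -0.8]
grip_width: 9.6
```

send_rows:
  moves:
    - [[0,1.5,0],[0,0,0],0]
    - [[0,1,0],[0,0,0],0]

```text
time: 55.5
tool_pos: [519.3, -256.2, 160.5]
tcp_rot: [-1.564, 0.006, -2.964]
contact_force: [-2.9, 1.0, 6.9]
grip_width: 9.7
```

```bash
python3 d.py 518.5 -255 160.6 -79.8
python3 - <<'E'
from h import *
for n in ("side","scene"):
    im=viewer.capture(n); cv2.imwrite(f"pics/t_{n}.png",cv2.resize(im[200:320,340:480],None,fx=5,fy=5,interpolation=cv2.INTER_CUBIC) if n=='side' else im)
E
```

```text
t 55.5 pos [ 519.3 -256.2  160.5] jaw -79.8 q [-0.6  0.5  1.5 -0.   1.2  0.8] grip 9.7 F [-2.9  1.   6.9]
tool shift [ 0.6 -0.1 -1.3]  in target frame [ 0.6 -0.1 -1.3] rotvec [-0.4 -0.  -0.3]
```

View pics/t_side.png

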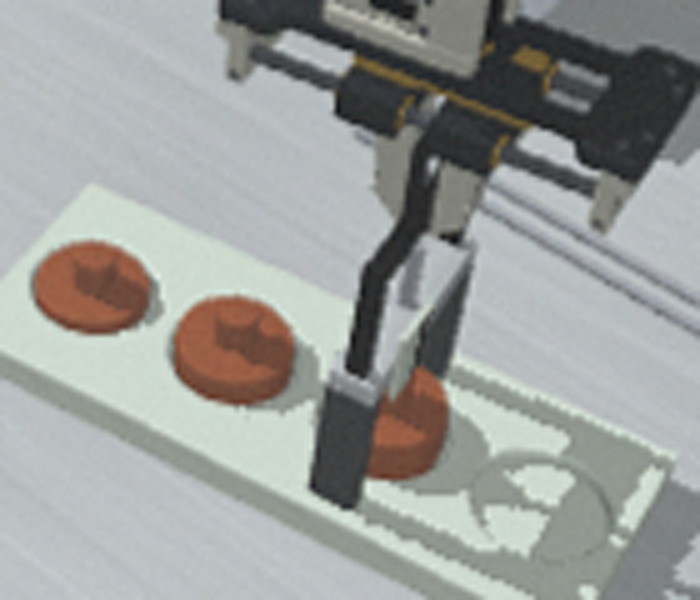

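send_rows:
  moves:
    - [[0,0.5,-0.5],[-0.3,0,-0.3],0]
    - [[0,0.5,0],[0,0,0],0]
    - [[0,0.5,0],[0,0,0],0]
    - [[0,0.5,0],[0,0,0],0]
    - [[0,0.5,0],[0,0,0],0]
    - [[0,0.5,0],[0,0,0],0]
    - [[0,0.5,0],[0,0,0],0]
    - [[0,0.5,0],[0,0,0],0]
    - [[0,0.5,0],[0,0,0],0]
    - [[0,0.5,0],[0,0,0],0]
    - [[0,0.5,0],[0,0,0],0]
    - [[0,0.5,0],[0,0,0],0]

```text
time: 57.1
tool_pos: [519.4, -256.3, 160.6]
tcp_rot: [-1.566, 0.003, -2.964]
contact_force: [-2.5, 1.2, 7.3]
grip_width: 9.4
```

```bash
python3 d.py 518.5 -255 160.6 -79.8
```

```text
t 57.1 pos [ 519.4 -256.3  160.6] jaw -79.8 q [-0.6  0.5  1.5 -0.   1.2  0.8] grip 9.4 F [-2.5  1.2  7.3]
tool shift [ 0.6 -0.1 -1.4]  in target frame [ 0.6 -0.  -1.4] rotvec [-0.3 -0.  -0.2]
```

send_rows:
  moves:
    - [[0,0.4,0],[0,0,0],0]
    - [[0,0.4,0],[0,0,0],0]
    - [[0,0.4,0],[0,0,0],0]
    - [[0,0.4,0],[0,0,0],0]
    - [[0,0.4,0],[0,0,0],0]
    - [[0,-3,0],[0,0,0],0]
    - [[0,-8,0],[0,0,0],0]
    - [[0,-12,0],[0,0,0],0]
    - [[0,-16,0],[0,0,0],0]
    - [[0,-16,0],[0,0,0],0]
    - [[0,0,0],[0,0,0],0]
    - [[0,0,0],[0,0,0],0]

```text
time: 58.6
tool_pos: [519.3, -256.0, 217.3]
tcp_rot: [-1.566, 0.003, -2.964]
contact_force: [0.1, -0.2, -3.5]
grip_width: 9.3
```

```bash
python3 d.py 504.2 -174.5 215 -79.8
python3 - <<'E'
from h import *
for n in ("side",):
    im=viewer.capture(n); cv2.imwrite(f"pics/u_{n}.png",cv2.resize(im[180:330,320:500],None,fx=4,fy=4,interpolation=cv2.INTER_CUBIC) if n=='side' else im)
E
```

```text
t 58.6 pos [ 519.3 -256.   217.3] jaw -79.8 q [-0.6  0.4  1.4 -0.   1.3  0.8] grip 9.3 F [ 0.1 -0.2 -3.5]
tool shift [  0.5   1.8 -82.9]  in target frame [  0.4   2.3 -82.9] rotvec [-0.3 -0.  -0.2]
```

View pics/u_side.png

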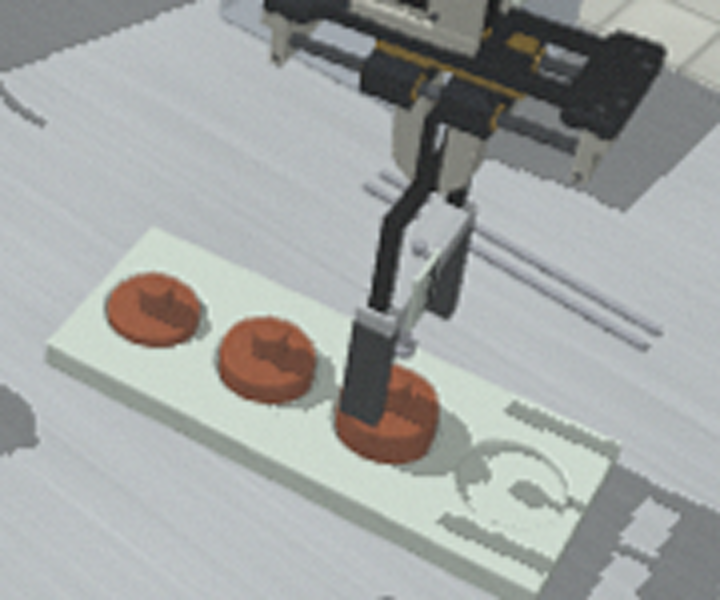

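send_rows:
  moves:
    - [[0.2,0,-15],[-0.3,0,-0.2],0]
    - [[0.2,0,-22],[0,0,0],0]
    - [[0,0,-22],[0,0,0],0]
    - [[0,0,-16],[0,0,0],0]
    - [[0,0,-6],[0,0,0],0]
    - [[0,0,0],[0,0,0],0]
    - [[0,0,0],[0,0,0],0]

```text
time: 59.52
tool_pos: [503.0, -170.6, 215.5]
tcp_rot: [-1.574, -0.003, -2.964]
contact_force: [-0.6, -0.1, -2.8]
grip_width: 9.9
```

```bash
python3 d.py 504.2 -174.5 190 -79.8
```

```text
t 59.52 pos [ 503.  -170.6  215.5] jaw -79.8 q [-0.5  0.4  1.5  0.   1.3  0.9] grip 9.9 F [-0.6 -0.1 -2.8]
tool shift [-0.6 25.5  4.2]  in target frame [-0.5 25.5  4.1] rotvec [ 0.2 -0.   0.2]
```

send_rows:
  moves:
    - [[-0.6,5,4.2],[0.2,0,0.2],0]
    - [[0,10,0],[0,0,0],0]
    - [[0,10,0],[0,0,0],0]
    - [[0,0,0],[0,0,0],0]
    - [[0,0,0],[0,0,0],0]

```text
time: 60.15
tool_pos: [504.1, -176.2, 187.6]
tcp_rot: [-1.571, -0.001, -2.966]
contact_force: [0.6, 0.3, -2.0]
grip_width: 9.6
```

```bash
python3 d.py 504.2 -174.5 160.6 -79.8;  python3 - <<'E'
from h import *
for n in ("side",):
    im=viewer.capture(n); cv2.imwrite(f"pics/v_{n}.png",cv2.resize(im[200:310,330:470],None,fx=5,fy=5,interpolation=cv2.INTER_CUBIC) if n=='side' else im)
E
```

```text
t 60.15 pos [ 504.1 -176.2  187.6] jaw -79.9 q [-0.5  0.4  1.6 -0.   1.2  0.9] grip 9.6 F [ 0.6  0.3 -2. ]
tool shift [-0.4 27.  -1.6]  in target frame [-0.4 27.  -1.6] rotvec [ 0.  -0.1  0. ]
```

View pics/v_side.png

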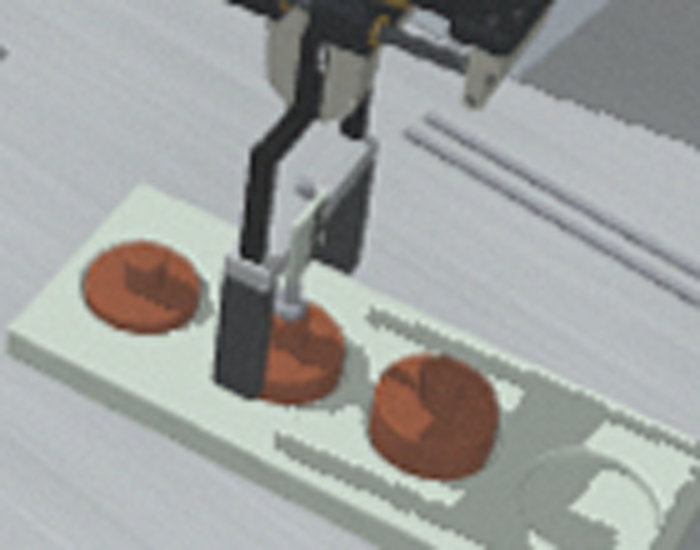

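send_rows:
  moves:
    - [[-0.4,5,-1.6],[0,0,0],0]
    - [[0,6,0],[0,0,0],0]
    - [[0,6,0],[0,0,0],0]
    - [[0,5,0],[0,0,0],0]
    - [[0,2,0],[0,0,0],0]
    - [[0,0,0],[0,0,0],0]

```text
time: 60.95
tool_pos: [504.7, -174.7, 162.9]
tcp_rot: [-1.569, 0.001, -2.965]
contact_force: [0.0, -0.9, -1.0]
grip_width: 10.0
```

```bash
python3 d.py 504.2 -174.5 160.6 -79.8
```

```text
t 60.95 pos [ 504.7 -174.7  162.9] jaw -79.9 q [-0.5  0.4  1.6 -0.   1.1  0.9] grip 10.0 F [ 0.  -0.9 -1. ]
tool shift [ 0.5  2.3 -0.3]  in target frame [ 0.5  2.3 -0.3] rotvec [-0.1 -0.1 -0.1]
```

send_rows:
  moves:
    - [[0.3,1.2,-0.3],[0,0,0],0]
    - [[0,1,0],[0,0,0],0]
    - [[0,0.8,0],[0,0,0],0]
    - [[0,0.8,0],[0,0,0],0]
    - [[0,0.8,0],[0,0,0],0]

```text
time: 61.58
tool_pos: [504.7, -175.0, 160.5]
tcp_rot: [-1.567, 0.003, -2.965]
contact_force: [-2.0, 0.8, 5.0]
grip_width: 9.7
```

```bash
python3 d.py 504.2 -174.5 160.6 -79.8
```

```text
t 61.58 pos [ 504.7 -175.   160.5] jaw -79.9 q [-0.5  0.4  1.6 -0.   1.1  0.9] grip 9.7 F [-2.   0.8  5. ]
tool shift [ 0.4 -0.1 -0.6]  in target frame [ 0.4 -0.1 -0.6] rotvec [-0.2 -0.1 -0.2]
```

send_rows:
  moves:
    - [[0,0.6,-0.2],[-0.1,0,-0.1],0]
    - [[0,0.6,0],[0,0,0],0]
    - [[0,0.6,0],[0,0,0],0]
    - [[0,0.6,0],[0,0,0],0]
    - [[0,0.6,0],[0,0,0],0]
    - [[0,0.6,0],[0,0,0],0]
    - [[0,0.6,0],[0,0,0],0]
    - [[0,0.6,0],[0,0,0],0]
    - [[0,0.6,0],[0,0,0],0]
    - [[0,0.6,0],[0,0,0],0]
    - [[0,0.6,0],[0,0,0],0]
    - [[0,0.6,0],[0,0,0],0]
    - [[0,0.6,0],[0,0,0],0]
    - [[0,0.6,0],[0,0,0],0]
    - [[0,0.6,0],[0,0,0],0]
    - [[0,0.6,0],[0,0,0],0]

```text
time: 63.58
tool_pos: [504.6, -175.2, 160.5]
tcp_rot: [-1.564, 0.006, -2.965]
contact_force: [-2.9, 0.2, 6.8]
grip_width: 9.4
```

```bash
python3 d.py 504.2 -174.5 160.6 -79.8;  python3 - <<'E'
from h import *
for n in ("side",):
    im=viewer.capture(n); cv2.imwrite(f"pics/x_{n}.png",cv2.resize(im[200:310,330:470],None,fx=5,fy=5,interpolation=cv2.INTER_CUBIC) if n=='side' else im)
E
```

```text
t 63.58 pos [ 504.6 -175.2  160.5] jaw -79.9 q [-0.5  0.4  1.6 -0.   1.1  0.9] grip 9.4 F [-2.9  0.2  6.8]
tool shift [ 0.3 -0.1 -0.8]  in target frame [ 0.3 -0.1 -0.8] rotvec [-0.4 -0.1 -0.3]
```

View pics/x_side.png

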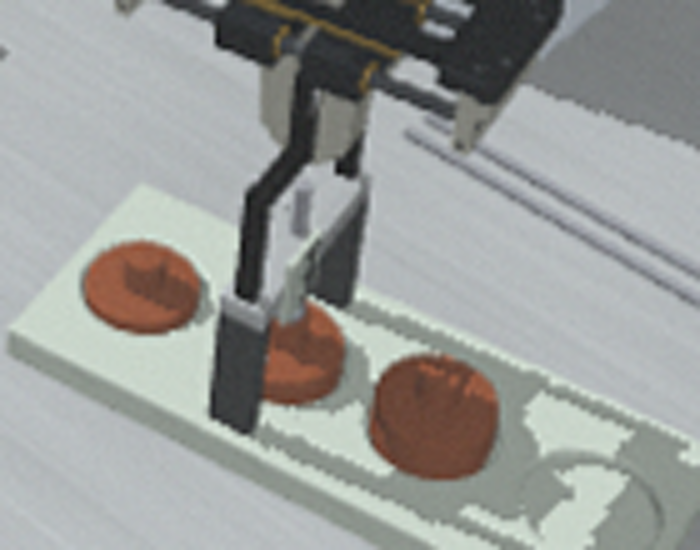

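send_rows:
  moves:
    - [[0,-3,0],[-0.2,0,-0.2],0]
    - [[0,-10,0],[-0.2,0,-0.1],0]
    - [[0,-16,0],[0,0,0],0]
    - [[0,-16,0],[0,0,0],0]
    - [[0,-8,-5],[0,0,0],0]
    - [[0,0,-18],[0,0,0],0]
    - [[0,0,-22],[0,0,0],0]
    - [[0,0,-20],[0,0,0],0]
    - [[0,0,-12],[0,0,0],0]
    - [[0,0,-2],[0,0,0],0]
    - [[0,0,0],[0,0,0],0]
    - [[0,0,0],[0,0,0],0]

```text
time: 65.12
tool_pos: [488.9, -90.2, 213.3]
tcp_rot: [-1.575, -0.003, -2.963]
contact_force: [0.2, -0.8, -2.4]
grip_width: 9.8
```

```bash
python3 d.py 490 -93.6 185 -79.8
```

```text
t 65.12 pos [488.9 -90.2 213.3] jaw -79.8 q [-0.3  0.3  1.6  0.   1.2  1.1] grip 9.8 F [ 0.2 -0.8 -2.4]
tool shift [-0.6 28.3  3.6]  in target frame [-0.5 28.3  3.5] rotvec [0.3 0.  0.2]
```

send_rows:
  moves:
    - [[-0.6,6,3.6],[0.3,0,0.2],0]
    - [[0,10,0],[0,0,0],0]
    - [[0,12,0],[0,0,0],0]
    - [[0,0,0],[0,0,0],0]
    - [[0,0,0],[0,0,0],0]

```text
time: 65.75
tool_pos: [489.9, -95.1, 182.3]
tcp_rot: [-1.57, -0.001, -2.965]
contact_force: [-0.7, -0.5, -3.6]
grip_width: 9.4
```

```bash
python3 d.py 490 -93.6 160.6 -79.8;  python3 - <<'E'
from h import *
for n in ("side",):
    im=viewer.capture(n); cv2.imwrite(f"pics/y_{n}.png",cv2.resize(im[190:300,310:450],None,fx=5,fy=5,interpolation=cv2.INTER_CUBIC) if n=='side' else im)
E
```

```text
t 65.75 pos [489.9 -95.1 182.3] jaw -79.9 q [-0.3  0.3  1.7 -0.   1.2  1.1] grip 9.4 F [-0.7 -0.5 -3.6]
tool shift [-0.4 21.7 -1.4]  in target frame [-0.4 21.7 -1.4] rotvec [-0.  -0.1  0.1]
```

View pics/y_side.png

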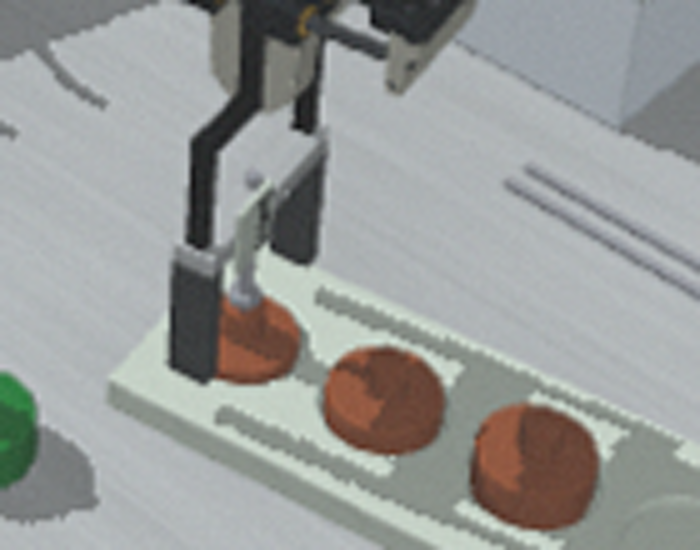

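send_rows:
  moves:
    - [[-0.4,5,-1.4],[0,0,0],0]
    - [[0,5,0],[0,0,0],0]
    - [[0,5,0],[0,0,0],0]
    - [[0,3,0],[0,0,0],0]
    - [[0,1,0],[0,0,0],0]
    - [[0,0,0],[0,0,0],0]

```text
time: 66.55
tool_pos: [490.5, -93.4, 162.9]
tcp_rot: [-1.57, 0.001, -2.965]
contact_force: [-0.8, 0.2, -1.4]
grip_width: 9.8
```

```bash
python3 d.py 490 -93.6 160.6 -79.8
```

```text
t 66.55 pos [490.5 -93.4 162.9] jaw -79.9 q [-0.3  0.3  1.7 -0.   1.1  1.1] grip 9.8 F [-0.8  0.2 -1.4]
tool shift [0.6 2.3 0.1]  in target frame [0.6 2.3 0.1] rotvec [-0.1 -0.1 -0. ]
```

send_rows:
  moves:
    - [[0.4,1.2,0],[0,0,0],0]
    - [[0,1,0],[0,0,0],0]
    - [[0,0.8,0],[0,0,0],0]
    - [[0,0.8,0],[0,0,0],0]
    - [[0,0.8,0],[0,0,0],0]

```text
time: 67.18
tool_pos: [490.5, -93.9, 160.5]
tcp_rot: [-1.568, 0.003, -2.965]
contact_force: [-1.6, 0.8, 6.4]
grip_width: 9.8
```

```bash
python3 d.py 490 -93.6 160.6 -79.8
```

```text
t 67.17 pos [490.5 -93.9 160.5] jaw -79.9 q [-0.3  0.3  1.7 -0.   1.1  1.1] grip 9.8 F [-1.6  0.8  6.4]
tool shift [ 0.4 -0.1 -0.4]  in target frame [ 0.4 -0.1 -0.4] rotvec [-0.2 -0.1 -0.1]
```

send_rows:
  moves:
    - [[0,0.6,-0.2],[-0.1,0,-0.1],0]
    - [[0,0.6,0],[0,0,0],0]
    - [[0,0.6,0],[0,0,0],0]
    - [[0,0.6,0],[0,0,0],0]
    - [[0,0.6,0],[0,0,0],0]
    - [[0,0.6,0],[0,0,0],0]
    - [[0,0.6,0],[0,0,0],0]
    - [[0,0.6,0],[0,0,0],0]
    - [[0,0.6,0],[0,0,0],0]
    - [[0,0.6,0],[0,0,0],0]
    - [[0,0.6,0],[0,0,0],0]
    - [[0,0.6,0],[0,0,0],0]
    - [[0,0.6,0],[0,0,0],0]
    - [[0,0.6,0],[0,0,0],0]
    - [[0,0.6,0],[0,0,0],0]
    - [[0,0.6,0],[0,0,0],0]

```text
time: 69.18
tool_pos: [490.4, -94.1, 160.5]
tcp_rot: [-1.565, 0.006, -2.965]
contact_force: [-2.7, 1.2, 7.3]
grip_width: 9.8
```

```bash
python3 d.py 490 -93.6 160.6 -79.8;  python3 - <<'E'
from h import *
for n in ("side",):
    im=viewer.capture(n); cv2.imwrite(f"pics/z_{n}.png",cv2.resize(im[190:300,310:450],None,fx=5,fy=5,interpolation=cv2.INTER_CUBIC) if n=='side' else im)
# hook from q_wrist: need cam; use scene/side
for n in ("scene","side"):
    viewer.capture(n)
    for th,z in (("hook_seat",209),("hook",0)): print(n,th,[(round(d['conf'],2),np.round(d['point'],1).tolist(),onz(n,d['point'],z)[:2].round(1).tolist()) for d in spot_point(n,th)[:2]])
E
```

```text
t 69.17 pos [490.4 -94.1 160.5] jaw -79.9 q [-0.3  0.3  1.7 -0.   1.1  1.1] grip 9.8 F [-2.7  1.2  7.3]
tool shift [ 0.3 -0.1 -0.6]  in target frame [ 0.3 -0.1 -0.6] rotvec [-0.3 -0.1 -0.4]
scene hook_seat [(0.8, [445.9, 213.0], [518.5, 418.3])]
scene hook [(0.57, [428.3, 252.1], [513.0, 407.5])]
side hook_seat [(0.68, [238.5, 120.1], [518.5, 410.0]), (0.2, [386.6, 271.3], [358.3, -271.0])]
side hook [(0.68, [387.8, 269.9], [522.7, -166.9]), (0.59, [246.3, 175.3], [523.7, 414.5])]
```

View pics/z_side.png

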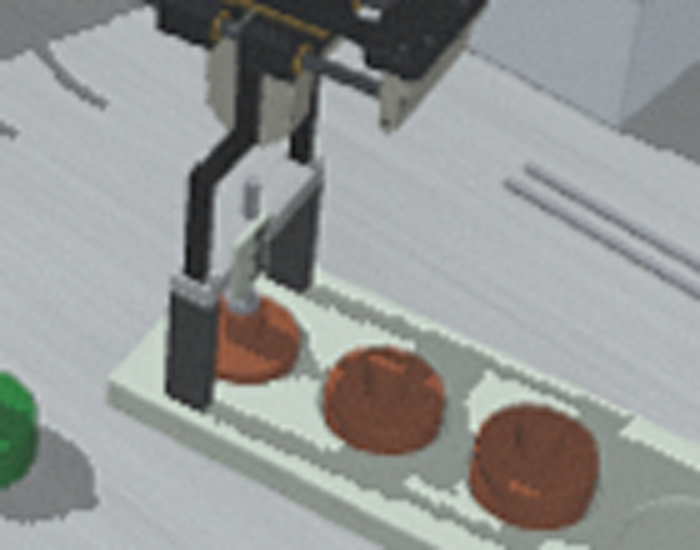

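send_rows:
  moves:
    - [[0,-3,0],[-0.2,0,-0.2],0]
    - [[0,-10,0],[-0.1,0,-0.2],0]
    - [[0,-20,0],[0,0,0],0]
    - [[0,-30,0],[0,0,0],0]
    - [[0,-30,-5],[0,0,0],0]
    - [[0,-20,-15],[0,0,0],0]
    - [[0,0,-30],[0,0,0],0]
    - [[0,0,-40],[0,0,0],0]
    - [[0,0,-40],[0,0,0],0]
    - [[0,0,-20],[0,0,0],0]
    - [[0,0,0],[0,0,0],0]
    - [[0,0,0],[0,0,0],0]

```text
time: 71.03
tool_pos: [464.5, 56.0, 279.0]
tcp_rot: [-1.57, -0.002, -2.966]
contact_force: [0.3, -0.3, -2.9]
grip_width: 9.6
```

```bash
python3 d.py 500 200 300 -79.8;  python3 - <<'E'
from h import *
for n,s in (("side",np.s_[90:190,190:290]),("scene",np.s_[190:290,410:500])):
    im=viewer.capture(n); cv2.imwrite(f"pics/hk_{n}.png",cv2.resize(im[s],None,fx=6,fy=6,interpolation=cv2.INTER_CUBIC)[:600])
n="wrist"; im=viewer.capture(n); c=cam(n); cv2.imwrite("pics/hk_wrist.png",im)
E
```

```text
t 71.03 pos [464.5  56.  279. ] jaw -80.0 q [-0.   0.2  1.6 -0.   1.4  1.4] grip 9.6 F [ 0.3 -0.3 -2.9]
tool shift [ -60.   -21.2 -135.5]  in target frame [ -60.5  -21.  -135.4] rotvec [-0.  -0.2  0.1]
```

View pics/hk_side.png

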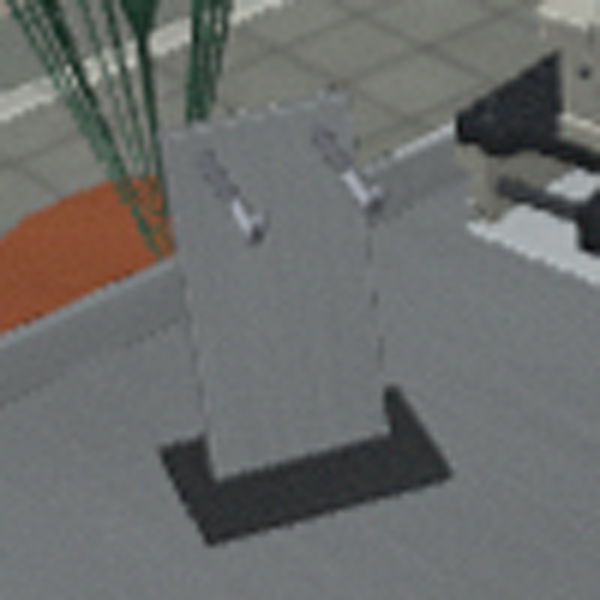

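View pics/hk_scene.png

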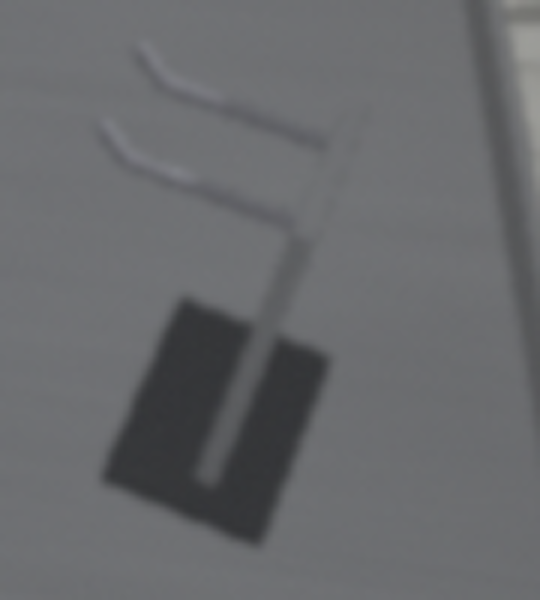

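View pics/hk_wrist.png

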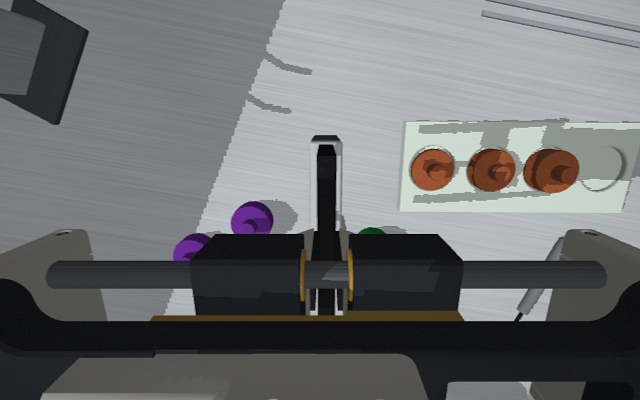

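Run:
```python
from h import *
f=lambda x,y:(x/6+410-.4,y/6+190-.4); g=lambda x,y:(x/6+190-.4,y/6+90-.4)
ang=lambda a,b:round(np.degrees(np.arctan2(*(b-a)[1::-1])),1)
P=[onz("scene",f(*p),4) for p in ((185,297),(330,357),(262,545),(103,482))]
print("base",P,[ (ang(P[i],P[(i+1)%4]),round(np.linalg.norm(P[i]-P[(i+1)%4]))) for i in range(4)],sum(P)/4)
for a,b in (((130,158),(298,222)),((165,88),(330,145))):
    A,B=onz("scene",f(*a),207),onz("scene",f(*b),207); print("prong",A,B,ang(A,B))
P=[onz("side",g(*p),4) for p in ((162,450),(395,388),(452,475),(210,545))]
print("base side",P,[ (ang(P[i],P[(i+1)%4]),round(np.linalg.norm(P[i]-P[(i+1)%4]))) for i in range(4)],sum(P)/4)
print("tips tri",tri([("scene",f(105,124)),("side",g(255,238))]),tri([("scene",f(140,48)),("side",g(377,205))]),tri([("scene",f(105,124)),("side",g(377,205))]),tri([("scene",f(140,48)),("side",g(255,238))]))
print(proj("scene",[[516,414,209]]),proj("side",[[516,414,209]]))
```

```text
base [array([452.2, 449.7,   4. ]), array([482.5, 529.7,   4. ]), array([616.3, 483.6,   4. ]), array([589.9, 400.3,   4. ])] [(np.float64(69.2), 86), (np.float64(-19.0), 142), (np.float64(-107.6), 87), (np.float64(160.3), 146)] [535.2 465.8   4. ]
prong [536.1 374.8 207. ] [564.7 455.  207. ] 70.3
prong [484.3 393.8 207. ] [510.3 474.5 207. ] 72.1
base side [array([488.9, 528.1,   4. ]), array([618., 482.,   4.]), array([585.9, 394. ,   4. ]), array([455.2, 438.4,   4. ])] [(np.float64(-19.7), 137), (np.float64(-110.0), 94), (np.float64(161.2), 138), (np.float64(69.4), 96)] [537.  460.6   4. ]
tips tri (array([486.3, 379. , 193.9]), np.float64(23.139504362961432)) (array([509.1, 356.8, 237.3]), np.float64(30.14419862429326)) (array([526.8, 358.3, 216.4]), np.float64(4.46821263888838)) (array([468.4, 377.7, 215.1]), np.float64(3.9105320037228615))
[[444.4 212.2]] [[237.  119.9]]
```

send_rows:
  moves:
    - [[-5,3,-20],[0,0,0],0]
    - [[-5,3,-35],[0,0,0],0]
    - [[-5,3,-40],[0,0,0],0]
    - [[-5,3,-40],[0,0,0],0]
    - [[-5,0,-40],[0,0,0],0]
    - [[-5,0,-25],[0,0,0],0]
    - [[0,0,0],[0,6,0],0]
    - [[0,0,0],[0,6,0],0]
    - [[0,0,0],[0,6,0],0]
    - [[0,0,0],[0,6,0],0]
    - [[0,0,0],[0,6,0],0]
    - [[0,0,0],[0,0,0],0]
    - [[0,0,0],[0,0,0],0]

```text
time: 72.8
tool_pos: [465.4, 255.7, 263.8]
tcp_rot: [-1.565, -0.002, 2.763]
contact_force: [-0.8, 0.5, -3.2]
grip_width: 9.8
```

```bash
python3 d.py 480 308.6 262 -109.3;  python3 - <<'E'
from h import *
n="wrist"; im=viewer.capture(n); c=cam(n); cv2.imwrite("pics/hl_wrist.png",im); np.savez("hl.npz",K=c[0],r=c[1],t=c[2])
a=np.radians(70.7);u=np.array([np.cos(a),np.sin(a)]);v=np.array([-u[1],u[0]]);s=np.array([516.5,412.5])
T=lambda x,y,z:[*(s+u*x+v*y),z]
print(proj(n,[T(-46,30,225),T(-30,30,205),T(55,30,205),T(-46,-30,225),T(-30,-30,205),T(55,-30,205),T(0,0,209)],c).round().tolist())
for th,z in (("hook_seat",209),("hook",0)): print(n,th,[(round(d['conf'],2),np.round(d['point'],1).tolist(),onz(n,d['point'],z)[:2].round(1).tolist()) for d in spot_point(n,th)[:2]])
E
```

```text
t 72.8 pos [465.4 255.7 263.8] jaw -111.7 q [ 0.4  0.3  1.4 -0.   1.4  2.3] grip 9.8 F [-0.8  0.5 -3.2]
tool shift [  6.1   1.5 -54.6]  in target frame [  3.8   1.8 -54.8] rotvec [-0.3 -2.4  0.1]
[[170.0, 270.0], [163.0, 259.0], [59.0, 263.0], [154.0, 193.0], [148.0, 187.0], [37.0, 192.0], [114.0, 228.0]]
wrist hook_seat [(0.64, [110.6, 223.8], [520.3, 413.3])]
wrist hook [(0.83, [213.4, 171.6], [521.4, 408.0])]
```

View pics/hl_wrist.png

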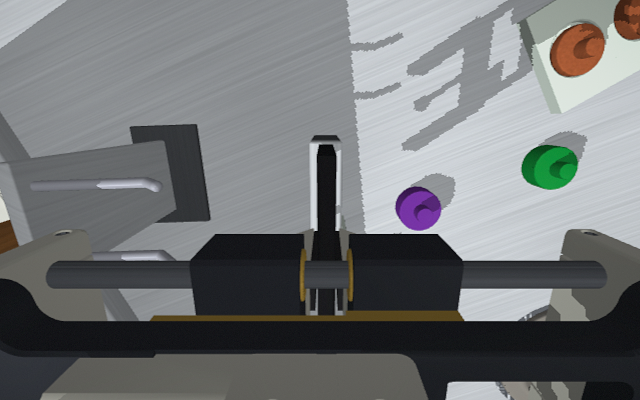

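Run:
```python
import cv2
im=cv2.imread("pics/hl_wrist.png"); cv2.imwrite("pics/hl2.png",cv2.resize(im[120:270,0:200],None,fx=4,fy=4,interpolation=cv2.INTER_CUBIC))
```

```text
(no output)
```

View pics/hl2.png

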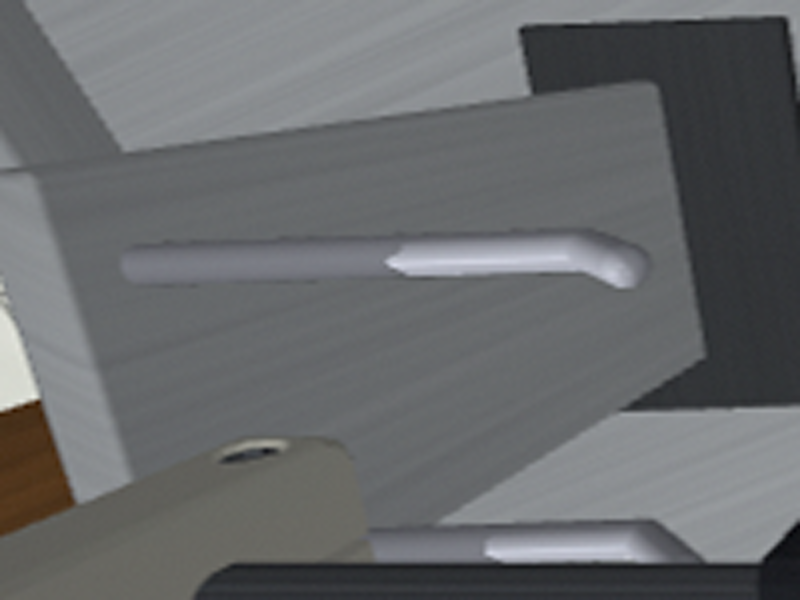

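Run:
```python
from h import *
from scipy.optimize import least_squares
d=np.load("hl.npz"); c=(d['K'],d['r'],d['t'])
M=np.array([[55,-30,205],[-30,-30,205],[-46,-30,223],[-30,30,205.]]); O=np.array([[30.5,185.8],[146.3,182.5],[156.8,187.5],[160,255.2]])
def f(v):
    a=v[2];R=np.array([[np.cos(a),-np.sin(a)],[np.sin(a),np.cos(a)]]); P=np.c_[M[:,:2]@R.T+v[:2],M[:,2]]
    return (proj(None,P,c)-O).ravel()
s=least_squares(f,[516,412,1.23]); print(s.x[:2],np.degrees(s.x[2]),s.fun)
```

```text
[520.9 412.1] 69.43951453586463 [ 3.4 -0.8 -0.2  0.2 -2.7  0.3 -0.4 -0.2]
```

```bash
python3 d.py 482 309 238 -110.2
```

```text
t 72.95 pos [465.3 255.9 263.8] jaw -111.7 q [ 0.4  0.3  1.4 -0.   1.4  2.3] grip 9.8 F [ 1.   1.  -3.4]
tool shift [  4.1  25.5 -55.6]  in target frame [  2.6  25.8 -55.6] rotvec [-0.3 -1.5  0.1]
```

send_rows:
  moves:
    - [[1,4,-12],[-0.3,-0.7,0],0]
    - [[1,6,-16],[0,-0.8,0],0]
    - [[1,8,-16],[0,0,0],0]
    - [[0,6,-8],[0,0,0],0]
    - [[0,0,0],[0,0,0],0]
    - [[0,0,0],[0,0,0],0]

```text
time: 73.7
tool_pos: [481.6, 310.2, 236.8]
tcp_rot: [-1.57, -0.004, 2.793]
contact_force: [-0.1, -0.2, -2.9]
grip_width: 9.5
```

```bash
python3 d.py 519 409 236 -110.2;  python3 - <<'E'
from h import *
for n,s in (("side",np.s_[70:190,190:310]),("scene",np.s_[170:280,370:490])):
    im=viewer.capture(n); cv2.imwrite(f"pics/hm_{n}.png",cv2.resize(im[s],None,fx=5,fy=5,interpolation=cv2.INTER_CUBIC)[:600])
E
```

```text
t 73.7 pos [481.6 310.2 236.8] jaw -110.0 q [0.4 0.4 1.4 0.  1.4 2.4] grip 9.5 F [-0.1 -0.2 -2.9]
tool shift [  -1.4    0.7 -105.7]  in target frame [  -1.     0.8 -105.7] rotvec [-0.1  0.2  0.2]
```

View pics/hm_side.png

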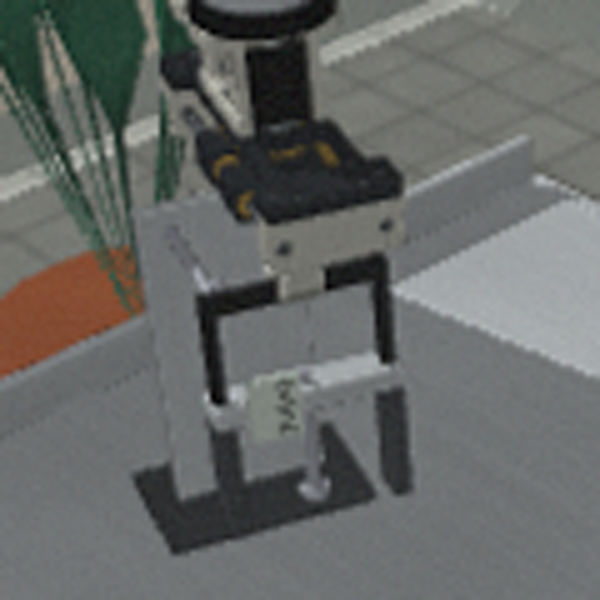

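View pics/hm_scene.png

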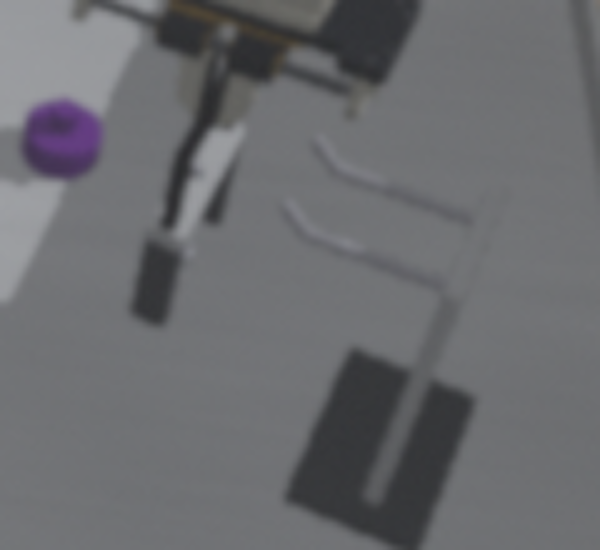

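send_rows:
  moves:
    - [[-1,0,-10],[0,0.2,0.2],0]
    - [[0,0,-14],[0,0,0],0]
    - [[0,0,-14],[0,0,0],0]
    - [[0,0,-8],[0,0,0],0]
    - [[0,0,0],[0,0,0],0]

```text
time: 74.42
tool_pos: [500.2, 356.0, 238.0]
tcp_rot: [-1.572, 0.002, 2.788]
contact_force: [-0.0, -0.1, -3.4]
grip_width: 9.4
```

```bash
python3 d.py 519 409 236 -110.2;  python3 - <<'E'
from h import *
for n,s in (("side",np.s_[70:190,190:310]),("scene",np.s_[170:280,370:490])):
    im=viewer.capture(n); cv2.imwrite(f"pics/hn_{n}.png",cv2.resize(im[s],None,fx=5,fy=5,interpolation=cv2.INTER_CUBIC)[:600])
E
```

```text
t 74.42 pos [500.2 356.  238. ] jaw -110.3 q [ 0.5  0.5  1.2 -0.   1.4  2.4] grip 9.4 F [-0.  -0.1 -3.4]
tool shift [  0.7   2.1 -56.2]  in target frame [  0.7   2.  -56.2] rotvec [ 0.1 -0.1 -0.1]
```

View pics/hn_side.png

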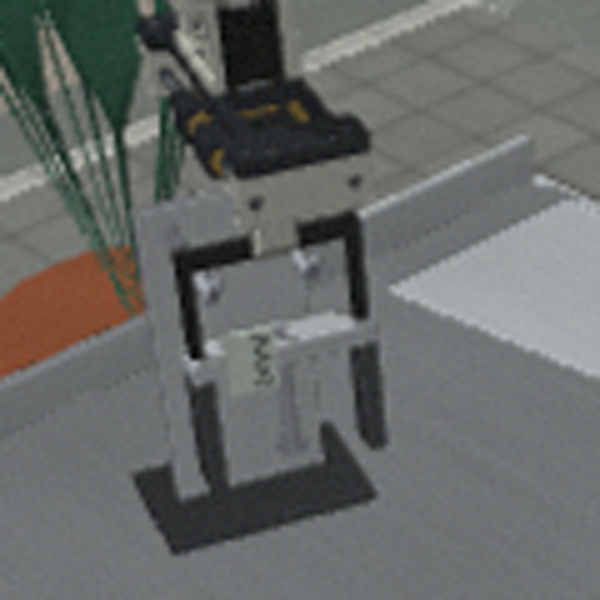

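View pics/hn_scene.png

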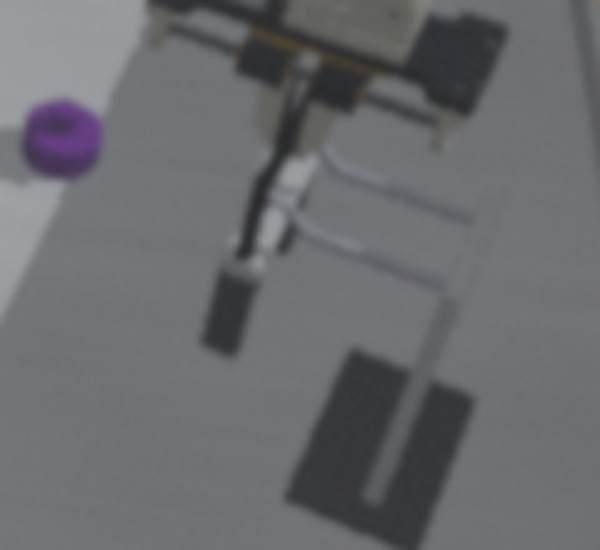

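send_rows:
  moves:
    - [[0.7,0.5,-10],[0,0,0],0]
    - [[0,0,-14],[0,0,0],0]
    - [[0,0,-14],[0,0,0],0]
    - [[0,0,-10],[0,0,0],0]
    - [[0,0,-3],[0,0,0],0]
    - [[0,0,0],[0,0,0],0]
    - [[0,0,0],[0,0,0],0]

```text
time: 75.4
tool_pos: [517.8, 404.9, 237.9]
tcp_rot: [-1.572, 0.001, 2.786]
contact_force: [-0.8, -0.3, -3.9]
grip_width: 9.7
```

```bash
python3 d.py 519 409 207 -110.2;  python3 - <<'E'
from h import *
for n,s in (("side",np.s_[70:190,190:310]),("scene",np.s_[170:280,370:490])):
    im=viewer.capture(n); cv2.imwrite(f"pics/ho_{n}.png",cv2.resize(im[s],None,fx=5,fy=5,interpolation=cv2.INTER_CUBIC)[:600])
E
```

```text
t 75.4 pos [517.8 404.9 237.9] jaw -110.4 q [ 0.6  0.6  1.1 -0.   1.5  2.5] grip 9.7 F [-0.8 -0.3 -3.9]
tool shift [ 0.3 30.9 -4.2]  in target frame [ 0.3 30.9 -4.2] rotvec [ 0.  -0.2 -0.1]
```

View pics/ho_side.png

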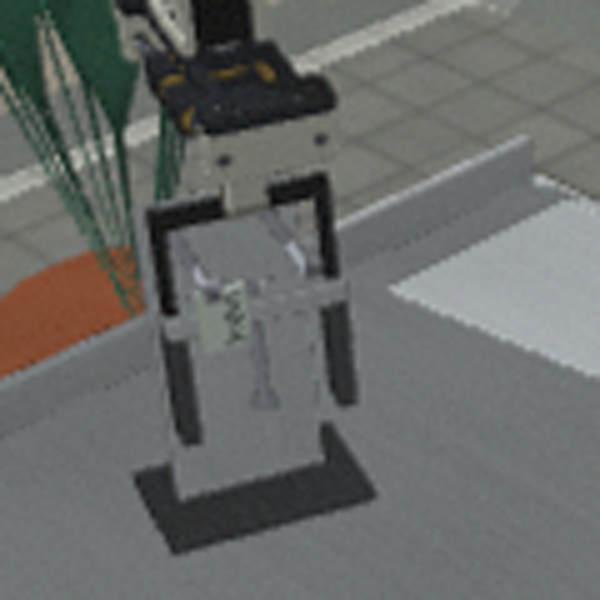

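View pics/ho_scene.png

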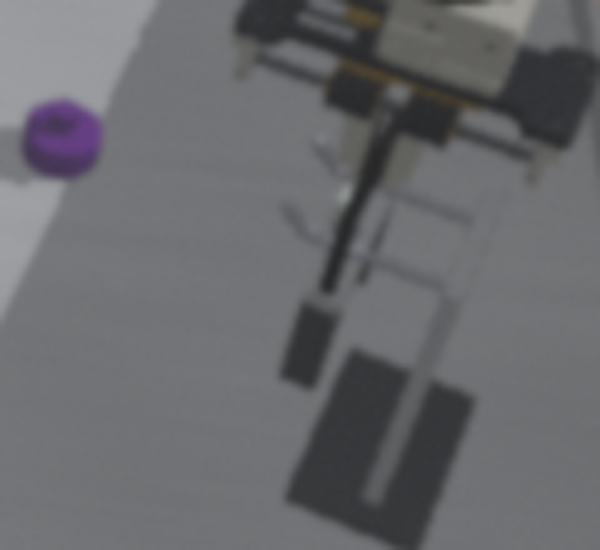

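send_rows:
  moves:
    - [[0,5,-4],[0,0,0],0]
    - [[0,7,0],[0,0,0],0]
    - [[0,7,0],[0,0,0],0]
    - [[0,5,0],[0,0,0],0]
    - [[0,2,0],[0,0,0],0]
    - [[0,0,0],[0,0,0],0]

```text
time: 76.25
tool_pos: [519.1, 408.3, 209.6]
tcp_rot: [-1.571, 0.001, 2.785]
contact_force: [0.1, -0.1, -3.1]
grip_width: 9.8
```

```bash
python3 d.py 519 409 205.6 -110.2
```

```text
t 76.25 pos [519.1 408.3 209.6] jaw -110.4 q [ 0.6  0.6  1.1 -0.   1.4  2.5] grip 9.8 F [ 0.1 -0.1 -3.1]
tool shift [ 0.4  4.  -0.6]  in target frame [ 0.4  4.  -0.6] rotvec [ 0.  -0.2 -0. ]
```

send_rows:
  moves:
    - [[0,2,0],[0,0,0],0]
    - [[0,1,0],[0,0,0],0]
    - [[0,1,0],[0,0,0],0]
    - [[0,1,0],[0,0,0],0]
    - [[0,0,0],[0,0,0],0]

```text
time: 76.88
tool_pos: [519.4, 408.5, 205.5]
tcp_rot: [-1.572, 0.002, 2.785]
contact_force: [0.9, -0.7, -3.0]
grip_width: 9.4
```

```bash
python3 d.py 519 409 205.6 -110.2;  python3 - <<'E'
from h import *
for n,s in (("side",np.s_[70:190,190:310]),("scene",np.s_[170:280,370:490])):
    im=viewer.capture(n); cv2.imwrite(f"pics/hp_{n}.png",cv2.resize(im[s],None,fx=5,fy=5,interpolation=cv2.INTER_CUBIC)[:600])
E
```

```text
t 76.88 pos [519.4 408.5 205.5] jaw -110.4 q [ 0.6  0.6  1.1 -0.   1.4  2.5] grip 9.4 F [ 0.9 -0.7 -3. ]
tool shift [ 0.6 -0.1 -0.3]  in target frame [ 0.6 -0.1 -0.3] rotvec [ 0.1 -0.2 -0.1]
```

View pics/hp_side.png

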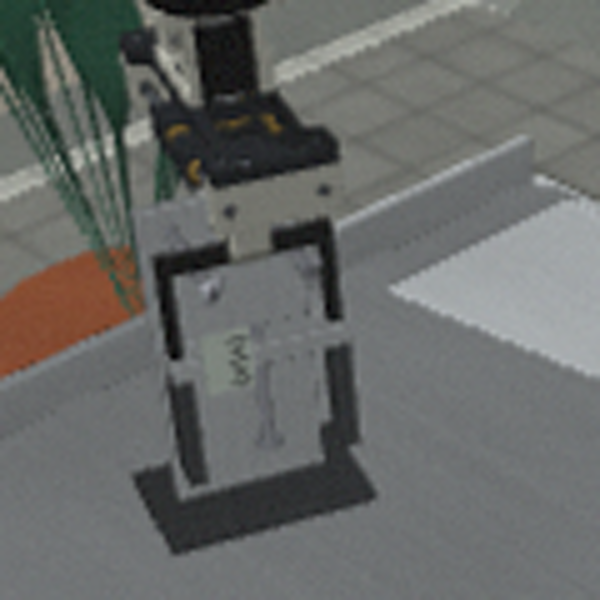

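View pics/hp_scene.png

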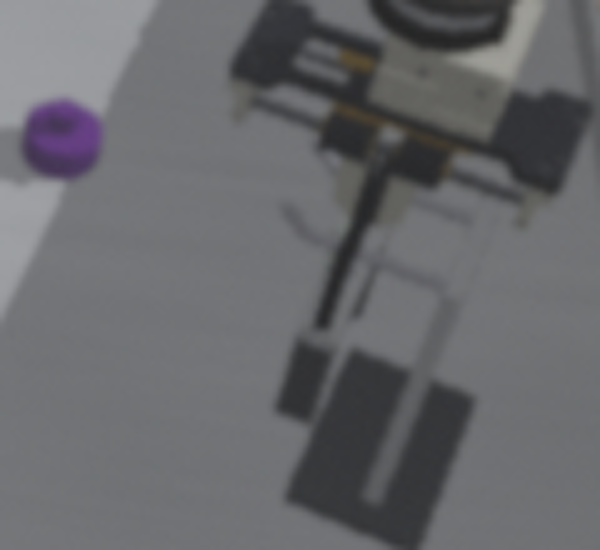

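No contact yet; lower a millimetre at a time.

send_rows:
  moves:
    - [[0,1,0],[0,0,0],0]
    - [[0,0.8,0],[0,0,0],0]

```text
time: 77.22
tool_pos: [519.5, 408.6, 205.3]
tcp_rot: [-1.573, 0.003, 2.785]
contact_force: [-3.6, -2.5, 4.5]
grip_width: 9.6
```

send_rows:
  moves:
    - [[0,1,0],[0,0,0],0]
    - [[0,0.8,0],[0,0,0],0]

```text
time: 77.47
tool_pos: [519.5, 408.6, 205.3]
tcp_rot: [-1.575, 0.004, 2.785]
contact_force: [-2.4, -1.7, 5.2]
grip_width: 10.1
```

send_rows:
  moves:
    - [[0,0.8,0],[0,0,0],0]
    - [[0,0.5,0],[0,0,0],0]

```text
time: 77.72
tool_pos: [519.5, 408.6, 205.3]
tcp_rot: [-1.576, 0.005, 2.785]
contact_force: [-1.7, -1.9, 4.9]
grip_width: 9.6
```

send_rows:
  moves:
    - [[0,-0.3,0],[0,0,0],12]
    - [[0,0,0],[0,0,0],16]
    - [[0,0,0],[0,0,0],22]
    - [[0,0,0],[0,0,0],30]
    - [[0,0,0],[0,0,0],36]
    - [[0,0,0],[0,0,0],36]

```text
time: 78.47
tool_pos: [520.1, 409.0, 204.0]
tcp_rot: [-1.576, 0.005, 2.785]
contact_force: [0.0, 0.0, -0.1]
grip_width: 36.0
```

```bash
python3 d.py 519 409 290 -110.2;  python3 - <<'E'
from h import *
for n,s in (("side",np.s_[70:190,190:310]),("scene",np.s_[170:280,370:490])):
    im=viewer.capture(n); cv2.imwrite(f"pics/hq_{n}.png",cv2.resize(im[s],None,fx=5,fy=5,interpolation=cv2.INTER_CUBIC)[:600])
E
```

```text
t 78.47 pos [520.1 409.  204. ] jaw -110.4 q [ 0.6  0.6  1.1 -0.   1.4  2.5] grip 36.0 F [ 0.   0.  -0.1]
tool shift [  0.6 -86.   -0.1]  in target frame [  1.1 -86.    0.4] rotvec [ 0.3 -0.2 -0.3]
```

View pics/hq_side.png

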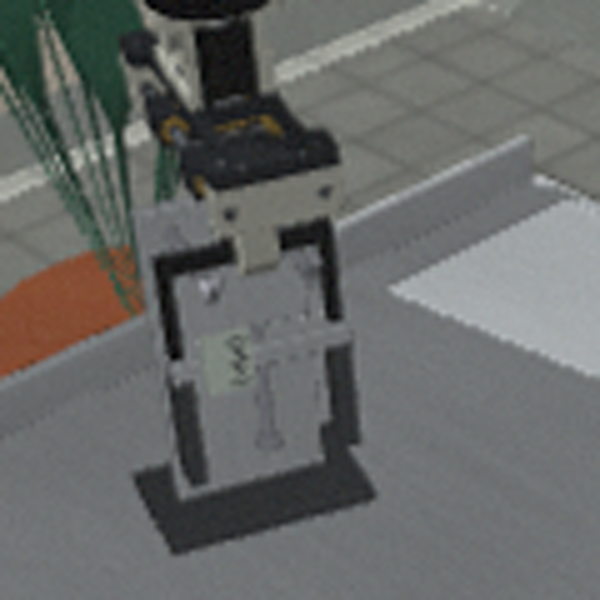

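View pics/hq_scene.png

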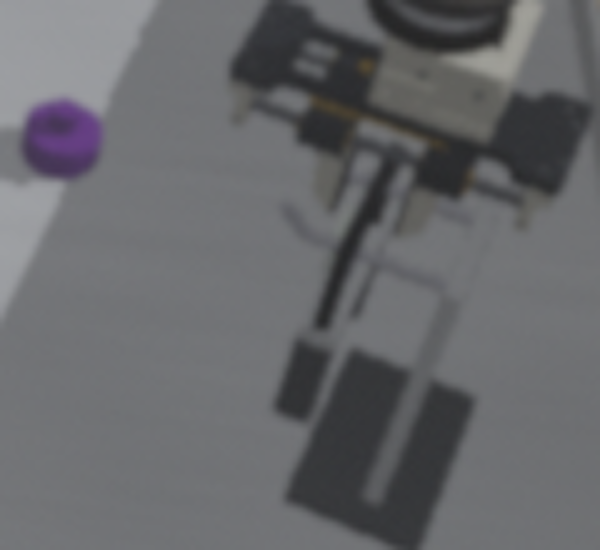

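Gauge hangs free. Lift straight out and move away.

send_rows:
  moves:
    - [[0,-6,0],[0.2,0,-0.2],36]
    - [[0,-10,0],[0,0,0],36]
    - [[0,-15,0],[0,0,0],36]
    - [[0,-20,0],[0,0,0],36]
    - [[0,-25,0],[0,0,0],36]
    - [[0,-25,0],[0,0,0],36]
    - [[0,-5,20],[0,0,0],36]
    - [[0,0,40],[0,0,0],36]
    - [[0,0,40],[0,0,0],36]
    - [[0,0,40],[0,0,0],36]
    - [[0,0,20],[0,0,0],36]
    - [[0,0,0],[0,0,0],36]
    - [[0,0,0],[0,0,0],36]

```text
time: 80.2
tool_pos: [463.8, 256.0, 326.7]
tcp_rot: [-1.585, 0.014, 2.786]
contact_force: [-0.0, 0.2, -0.3]
grip_width: 35.8
```

```bash
python3 d.py 519 409 290 -110.2;  python3 - <<'E'
from h import *
for n in ("side","scene","wrist"):
    im=viewer.capture(n); cv2.imwrite(f"pics/fin_{n}.png",im)
im=cv2.imread("pics/fin_side.png"); cv2.imwrite("pics/fin_h.png",cv2.resize(im[90:190,190:290],None,fx=6,fy=6,interpolation=cv2.INTER_CUBIC))
E
```

```text
t 80.2 pos [463.8 256.  326.7] jaw -110.4 q [0.4 0.3 1.3 0.  1.5 2.3] grip 35.8 F [-0.   0.2 -0.3]
tool shift [   2.1   39.  -162.1]  in target frame [   1.    36.7 -162.6] rotvec [ 0.8 -0.2 -0.8]
```

View pics/fin_side.png

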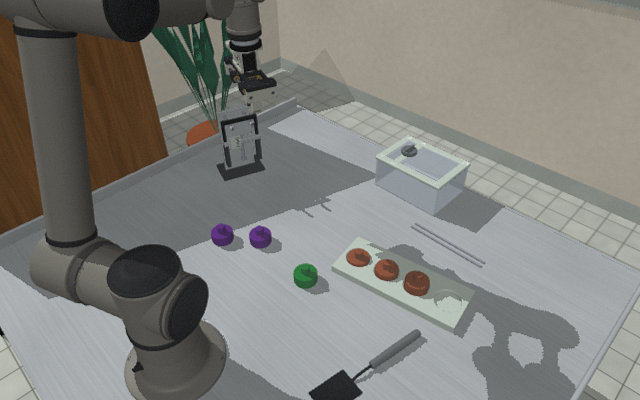

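View pics/fin_h.png

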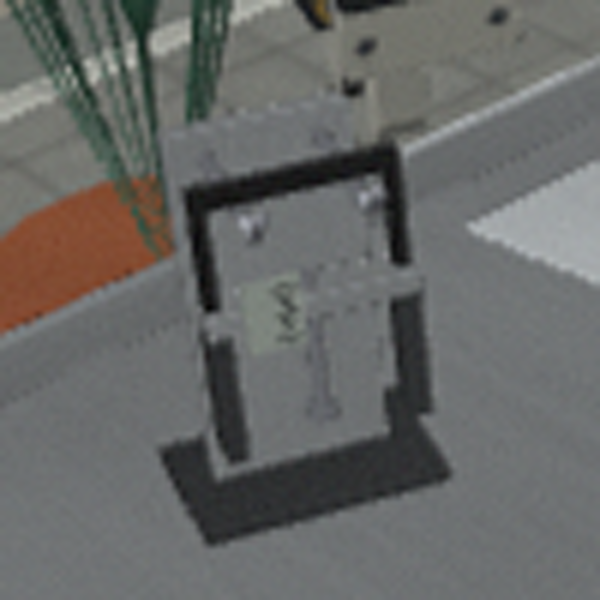

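View pics/fin_scene.png

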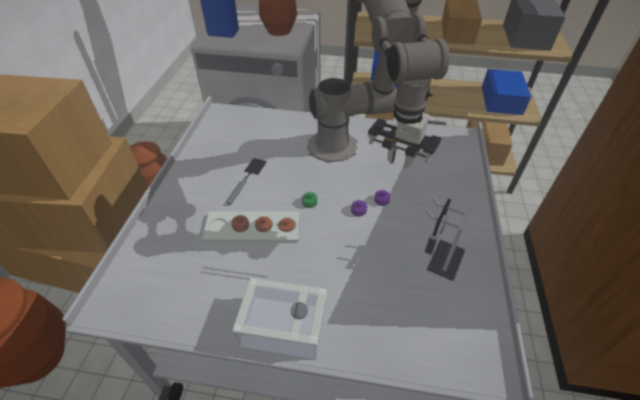

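Run:
```python
from plant import bot
print(bot.close_job())
```

```text
the job is handed in; nothing more can be done
None
```

The job is handed in at about 80 s. Only three brown weights were on the cart (tall, low, lowest); I saw no fourth in any view.

- **Weights:** I put the tall weight in pocket 2, the low in pocket 1 and the lowest in pocket 0. Each went down to within about 0.1 mm of the height expected for fully home, with no side jam. The lowest had been knocked aside by about 5 cm before I reached it, so I found it again and then picked it up.
- **Checks:** I gauged them in the order tall, low, lowest. Both legs came to rest on the tray each time, with the tool at the same height (160.5–160.7 mm). The force rose to +5 to +7 N, and I held each one for about 1.6 s or more. In the pictures the foot was over the knob each time. I had no direct reading of the gauge's sprung foot.
- **Gauge:** It touched down on the prongs at the expected height. After I let go and backed off, the side picture shows it hanging on both prongs. The weights are still in their pockets, and I did not touch the chopsticks or scraper.
- **Fingertips disagreed:** They stood about 20 mm higher than the stated 22 mm ahead of the TCP. My first close on a knob therefore caught nothing and moved nothing, and I corrected the grasp heights from what I measured.

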